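Turn a drying tile over with the turner

TASK

Take the turner from its rest, slide its blade under the porcelain tile in the lower bay of the drying board and, with a sideways roll of the wrist, tip the tile over the step so that it lies upside down, flat on the upper deck. Do not touch the tile with the gripper, keep the blade light on board and tile (they chip), leave the things around where they stand, and lay the turner back in its rest as you found it.

Things in the scene. Friction and masses are not known exactly. Their poses are not given: they have to be found in the camera images.
- spatula: Turner, 100 g, origin at the middle of its gripping place, near its balance; +x along the grip to the blade, z up. Grip bar 12 mm wide (y), 16 high, x -75 to 50 mm; neck cranked down to a stiff friction joint at x 82, z -52.5 mm (axis y). On it a flat blade to x = 150 mm, 36 wide, 1.6 thick, underside z = -56 mm if parallel to the grip, but it is set up to 0.1 rad nose up or down, unmeasured.
- rest: Fixed dark steel rest, 110 x 60 mm, origin at the centre of its underside. Two forks, 6 mm thick, at x = -38 and +38 mm; the turner's grip lies along x in their flared slots (18 mm wide below, 25 above), slot floor 60 mm high, tips 76 mm. The turner lies in it with its origin 68 mm above the rest's, same directions, blade out over the bench; grip it between the forks.
- board: Fixed aluminium drying board on feet, x -90 to 40, y -95 to 66 mm, origin at bench level below the step's edge. Lower bay y > 0: flat floor 24 mm high, open towards -x (the blade comes in along +x). Upper deck y < 0: flat, 32 mm high, lip at y < -90. Step: straight 8 mm face at y = 0, along x. End stop 35 mm high across the bay at x 27 to 34, y 10 to 66 mm. The turner chips it above about 15 N.
- tile: White porcelain tile, 50x50x9 mm, about 60 g, origin at its centre, chips above about 15 N. Both flat faces 34x34 mm, edges bevelled 2.5 mm over 8 mm: a blade sliding on the floor wedges under, one 1 mm or more above it jams. Starts in the lower bay with +z up, near the step and the end stop (gaps up to 8 mm), and slides until it meets them. The face that starts down has a small round grey mark.
- beaker: Small empty plastic beaker, 46 mm across, 58 mm high, standing; origin at the centre of its underside. Bystander.
- weight: Brass calibration weight, 22 mm across, 34 mm high, standing; origin at the centre of its underside. Bystander.
- vial: Glass vial with a white cap, 24 mm across, 51 mm high, standing; origin at the centre of its underside. Bystander.
- neck (a point): Front end of the turner's grip bar, where the neck begins (turner x = 50, y = 0, z = 0 mm); axes as the turner's.
There are look-alikes about, which are no part of the job. Leave any yellow look-alike of the rest alone.

How it is judged:
By the outcome, as a careful person would: the job done as asked, in the order asked, and still so for the second after the job is handed in, with the robot touching nothing.
It also fails if it takes over 66 s, if anything falls off the work surface, if the arm or the gripper's body presses on something with over 40 N, if the wrist force passes 120 N, or if a joint passes its speed limit or range.

ROBOT

A 6-joint arm with a two-finger parallel gripper is mounted at the origin on a cart in front of the work surface, level with it; the furniture and walls round the work are solid. World frame = base frame: x ahead of the robot, y to its left, z up, the work surface at z = 0. Lengths are in mm, angles in rad, forces in N, time in s.
With the tool pointing down it reaches from about 275 to 825 mm from the base axis. Payload 5.2 kg.
Tool frame: the origin (TCP) lies at the very end of the fingers, on their centre line; the grasp point (between the pads) lies 19 mm behind it; z points along the fingers, y is the direction in which the jaws open and shut (so a half turn about z gives the same grasp; the last joint's range is limited). The gripper opens to 93 mm and grips with 3 to 60 N. Pads are 15 mm wide; open, the fingers measure 128 mm over their backs; the gripper's body (75 mm by 188 mm) begins 65 mm behind the grasp point.
Start: joints at [-1.53, 0.259, 1.535, -0, 1.348, -0.203], TCP at [132.787, -533.735, 218.653] pointing down, gripper open.
Joint ranges: [-3.14, 3.14], [-0.91, 2.08], [0.19, 2.58], [-1.22, 4.36], [0.22, 2.71], [-3.12, 3.12]. Speed limits (rad/s): [2.57, 2.57, 3.14, 3.14, 3.14, 3.14].

INTERFACE

Orientations are given as a rotation vector (axis times angle).
In Python, from workcell import state, snapshot, camera_info, sign_off gives the robot as it stands.
- The arm moves only by the tool move_arm, never from a script. Its argument "plan" is a list of rows, each an object with "dp": the shift along the tool's x, y, z in cm, a list of three; "twist": the turn, a rotation vector about the tool's x, y, z in rad, a list of three; "claw": the finger opening in cm, from 0 to 9.3. In form: [{"dp": [tx, ty, tz], "twist": [ax, ay, az], "claw": claw}, ...]. A call has 1 to 8 rows; each row is the pose to reach, as a shift and turn from the pose commanded when the call began, along the tool's axes at that moment; what a row does not reach only later rows make up. A row lasts 1/8 s, in which the tool goes at most 62.5 mm and 10.7 degrees, less where a joint would pass 70% of its speed; a pose out of reach is approached as far as the arm can. A call with a gripper value outside its range is refused whole. The fingers move at their own pace and stop on an object; the grip force is fixed at half the most. Time passes only in rows, so rows that repeat a pose let the fingers close. It gives the time, the measured TCP pose, the force and the opening at its end, in the units of the state.
- state(): the state, without advancing time (a new reading comes with each control period).
- snapshot(name): name is "side" or "top"; returns the picture (384x512x3 uint8, blue, green, red); there is no depth.
- camera_info(name): a dict with "camera_matrix" (3x3 intrinsics, pixels), "world_to_cam" (4x4, takes a point from world to camera coordinates). Camera axes: x right, y up, looking along -z (the intrinsics and any distortion apply to the point x, -y, -z); pixel columns grow to the right and rows downward; lengths in mm; the calibration is good to about 2 mm. A picture is of the moment at which its call begins. camera_info takes no time and is no camera call.
- sign_off(): hands the job in, once; it reports no verdict.
The state is a dict: "time_s": time; "joint_positions": joint angles; "joint_velocities": joint speeds; "joint_efforts": joint torques, N m; "tool_pos": TCP position; "orientation": TCP orientation; "contact_force": force on the tool from outside, world axes, zero at the start; "ft_torque": the same for the moment, N m; "opening": opening from 0.0 (shut) to 1.0 (fully open).
Only numpy, scipy, OpenCV 4.12 (cv2) and the standard library are available. Lean on these libraries where they do the work, as an engineer would, in place of code of your own. Each camera call takes 0.05 s, during which the arm holds its last target. There are 200 camera calls.

## Working session

There is one attempt and no reset: what is moved stays moved. The work goes in short steps, Python scripts to look and compute and a tool call to move; the robot and the scene stay as the last step left them, time stands still between calls to the robot, and variables do not carry over. Pictures are saved under pics/ and viewed, about 8 in all and at most 12, crops included, and the job is handed in when it is done.

Besides the shell and the picture viewer there is one more tool, called after "Call:" in YAML: its name, and indented under it one key for each argument. move_arm: Moves the arm, as the interface text tells. Its arguments: {"type":"object","properties":{"plan":{"type":"array"}},"required":["plan"]}

```bash
mkdir -p pics; cat > h.py <<'E'
import numpy as np, cv2
from workcell import *
def ray(n,px):
    c=camera_info(n);K=np.array(c["camera_matrix"]);W=np.array(c["world_to_cam"])
    d=np.array([(px[0]-K[0,2])/K[0,0],-(px[1]-K[1,2])/K[1,1],-1.])
    R=W[:3,:3];o=-R.T@W[:3,3];return o,R.T@d
def onz(n,px,z):
    o,d=ray(n,px);return o+d*(z-o[2])/d[2]
def proj(n,p):
    c=camera_info(n);K=np.array(c["camera_matrix"]);W=np.array(c["world_to_cam"])
    q=W[:3,:3]@np.array(p,float)+W[:3,3];return np.array([K[0,0]*q[0]/-q[2]+K[0,2],K[1,1]*-q[1]/-q[2]+K[1,2]])
E
python3 - <<'E'
from h import *
for n in("side","top"):
    im=snapshot(n);cv2.imwrite(f"pics/{n}0.png",im)
    c=camera_info(n);print(n,c,ray(n,(256,192)))
print(state())
a=cv2.imread("pics/side0.png");b=cv2.imread("pics/top0.png")
E
ls
```

```text
side {'camera_matrix': array([[381.66086197,   0.        , 256.90866623],
       [  0.        , 381.66086197, 188.57706657],
       [  0.        ,   0.        ,   1.        ]]), 'world_to_cam': array([[ 9.88436576e-01, -1.51491426e-01,  6.59424398e-03,
        -5.32197027e+02],
       [ 9.73308204e-02,  6.67200393e-01,  7.38491941e-01,
        -7.83660046e+00],
       [-1.16274879e-01, -7.29310622e-01,  6.74230057e-01,
        -1.07772413e+03],
       [ 0.00000000e+00,  0.00000000e+00,  0.00000000e+00,
         1.00000000e+00]])} (array([ 401.49350612, -861.3903616 ,  735.93070711]), array([ 0.11304868,  0.7236875 , -0.68086894]))
top {'camera_matrix': array([[371.78824155,   0.        , 260.32290389],
       [  0.        , 371.78824155, 188.43383497],
       [  0.        ,   0.        ,   1.        ]]), 'world_to_cam': array([[ 1.14458246e-02, -9.99897896e-01, -8.55514707e-03,
        -1.40395394e+02],
       [ 9.95975312e-01,  1.06394861e-02,  8.89942599e-02,
        -5.25071977e+02],
       [-8.88941508e-02, -9.53932796e-03,  9.95995397e-01,
        -1.33361446e+03],
       [ 0.00
[... 186 characters left out ...]
: 0.1, 'joint_positions': array([-1.52980427e+00,  2.59243715e-01,  1.53592378e+00,  2.06627723e-06,
        1.34798893e+00, -2.02825833e-01]), 'joint_velocities': array([-0.00059855, -0.0021626 , -0.00411245,  0.00026313,  0.0011177 ,
       -0.00075083]), 'joint_efforts': array([ 1.79900897e-03, -4.38208544e+01, -2.84642673e+01,  7.20186601e-02,
        3.62763950e-02, -5.19329842e-05]), 'tool_pos': array([ 132.76545537, -533.25709438,  217.93505461]), 'orientation': array([-3.11672986e+00, -3.81850068e-01, -2.01599318e-04]), 'contact_force': array([ 0.60912308, -0.5187224 ,  0.57944183]), 'ft_torque': array([-0.02552771, -0.10395528,  0.01926535]), 'opening': 1.0016336429748847}
h.py
pics
```

View pics/side0.png

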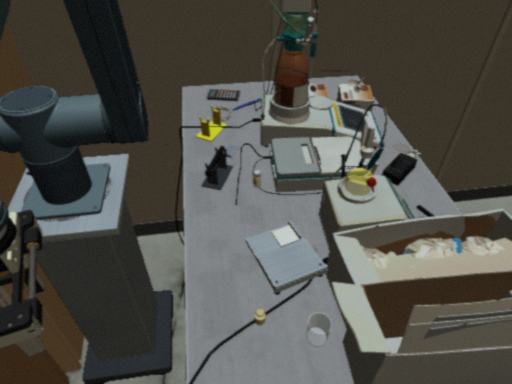

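View pics/top0.png

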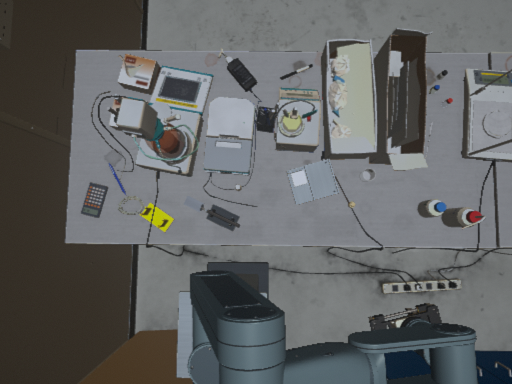

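The side view shows the dark rest at about (217,168), a yellow look-alike at (212,125), the board at (286,254) with the white tile at (287,235), the vial at (257,178), the weight at (260,316) and the beaker at (318,328). In the top view the rest is at (223,215), the board at (313,181) and the yellow look-alike at (157,217). I'll take the dark rest and check it in one close crop.

```bash
python3 - <<'E'
from h import *
s=cv2.imread("pics/side0.png");t=cv2.imread("pics/top0.png")
def c(im,x,y,w,h): return cv2.resize(im[y:y+h,x:x+w],(400,300),interpolation=cv2.INTER_CUBIC)
a=np.vstack([np.hstack([c(s,190,140,60,45+0),c(s,240,215,96,72)]),np.hstack([c(t,180,185,72,54),c(t,280,150,72,54)])])
cv2.imwrite("pics/c1.png",a)
for n,p,z in[("side",(217,168),60),("top",(223,215),60),("top",(298,178),33),("side",(287,235),33),("top",(352,204),34),("side",(260,312),34),("top",(238,188),51),("side",(257,172),51),("top",(368,174),30),("side",(318,328),30)]: print(n,p,onz(n,p,z).round(0))
E
```

```text
side (217, 168) [421. -30.  60.]
top (223, 215) [428.  -4.  60.]
top (298, 178) [ 565. -271.   33.]
side (287, 235) [ 569. -276.   33.]
top (352, 204) [ 473. -465.   34.]
side (260, 312) [ 473. -468.   34.]
top (238, 188) [525. -55.  51.]
side (257, 172) [530. -53.  51.]
top (368, 174) [ 583. -525.   30.]
side (318, 328) [ 580. -516.   30.]
```

View pics/c1.png

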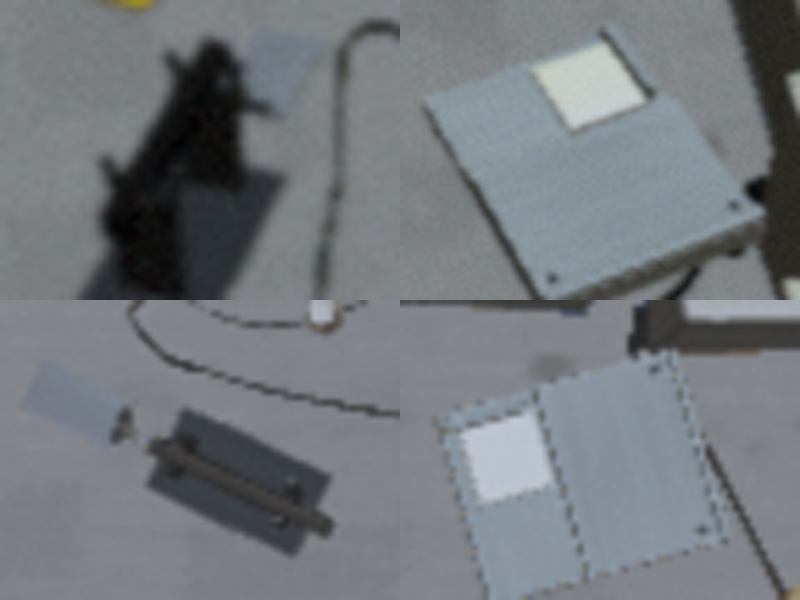

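The crop confirms the dark rest with the turner: bar running from (330,525) to (155,447) in the top panel, pale blade pointing upper left. The board has the tile by its end stop. Next I'll measure with masks.

```bash
cat >> h.py <<'E'
def blob(m,seed,r=60):
    k=np.zeros_like(m);k[max(0,seed[1]-r):seed[1]+r,max(0,seed[0]-r):seed[0]+r]=1
    n,l,s,c=cv2.connectedComponentsWithStats((m&k).astype(np.uint8))
    i=1+np.argmin([np.hypot(*(c[j]-seed))-s[j,4]*.05 for j in range(1,n)])
    return (l==i).astype(np.uint8)
E
python3 - <<'E'
from h import *
s=cv2.imread("pics/side0.png").astype(int);t=cv2.imread("pics/top0.png").astype(int)
def quad(n,m,z):
    ct=max(cv2.findContours(m,0,2)[0],key=cv2.contourArea)
    P=np.array([onz(n,p[0],z)[:2] for p in ct],np.float32)
    r=cv2.minAreaRect(P);print(n,"rect",np.round(r[0],1),np.round(r[1],1),round(r[2],1),"n",m.sum())
    return P
print("bench/board top",t[195,340],t[190,330],"side",s[260,240],s[255,290], "blade",t[207,190],t[225,190],"rest",t[205,215])
for n,im,sd in(("top",t,(313,181)),("side",s,(286,254))):
    d=im[...,0]-im[...,2]
    m=(d>14)&(im.min(2)>100)
    quad(n,cv2.morphologyEx(blob(m,sd,48),cv2.MORPH_CLOSE,np.ones((5,5),np.uint8)),32)
    sd2=(298,178) if n=="top" else (287,235)
    m=(im.min(2)>185); quad(n,blob(m,sd2,20),33)
# rest base & bar
g=t.max(2); m=(g<85); b=blob(m,(223,215),25); quad("top",b,6)
g=s.max(2); m=(g<85); b=blob(m,(217,170),25); quad("side",b,6)
E
```

```text
bench/board top [137 132 128] [157 146 134] side [129 125 124] [155 148 139] blade [141 130 124] [132 127 125] rest [101  94  89]
top rect [ 554.8 -323.7] [129.4 162.7] 16.3 n 1582
top rect [ 566.1 -273. ] [42.7 42.5] 16.1 n 138
side rect [ 553.4 -323.3] [130.8 152. ] 17.4 n 2371
side rect [ 563.9 -274.7] [44.1 45.3] 15.1 n 259
top rect [418.5   1.1] [131.8  57.1] 64.2 n 473
side rect [426.8  45.8] [199.5  83.7] 66.3 n 778
```

```bash
python3 - <<'E'
from h import *
t=cv2.imread("pics/top0.png").astype(int)
f=lambda u,v:(180+u/5.5556-.4,185+(v-300)/5.5556-.4)
b=onz("top",f(328,525),76);a=onz("top",f(155,447),76);print("bar",b,a,np.linalg.norm(a-b),np.arctan2(*(a-b)[1::-1]))
u=(a-b)/np.linalg.norm(a-b);print("orig",b+u*75,a-u*50)
C=[onz("top",f(*p),3) for p in((148,488),(182,408),(330,475),(298,557))];print("base",np.mean(C,0),[np.linalg.norm(C[i]-C[i-1]).round() for i in range(4)])
print("yaw",np.arctan2(*(C[1]-C[2])[1::-1]),np.arctan2(*(C[0]-C[3])[1::-1]))
bl=[onz("top",f(*p),12) for p in((20,407),(42,360),(125,397),(107,447))];print("blade",np.mean(bl,0),np.mean(bl[:2],0))
# side view check of projection
s=cv2.imread("pics/side0.png")
g=lambda u,v:(190+u/6.667,140+v/6.667)
print("side bar front",onz("side",g(215,45),76),"back",onz("side",g(112,205),76))
from scipy.spatial.transform import Rotation as R
st=state();print(R.from_rotvec(st["orientation"]).as_matrix().round(3))
E
```

```text
bar [393.09661113 -61.18441355  76.        ] [440.6022681   48.35598832  76.        ] 119.39801960817674 1.1615953248036424
orig [422.93734286   7.62351281  76.        ] [420.70844694   2.48403742  76.        ]
base [420.11695724   2.85530004   3.        ] [np.float64(110.0), np.float64(57.0), np.float64(108.0), np.float64(58.0)]
yaw 1.159092805614682 1.1549806350651837
blade [470.91844984 112.64922788  12.        ] [483.32792038 141.12137652  12.        ]
side bar front [442.80473454  45.55075607  76.        ] back [392.26973713 -57.47266579  76.        ]
[[ 0.97   0.241 -0.   ]
 [ 0.241 -0.97   0.002]
 [ 0.    -0.002 -1.   ]]
```

```bash
cat >> h.py <<'E'
import json,os
from scipy.spatial.transform import Rotation as Ro
def cmd():
    if os.path.exists("cmd.json"):
        d=json.load(open("cmd.json"));return np.array(d["p"]),Ro.from_rotvec(d["r"])
    return np.array([132.787,-533.735,218.653]),Ro.from_rotvec([-3.11672986,-.38185,0])
def tooldown(yaw,roll=0,pitch=0):  # turner x=tool x; roll about turner x, pitch>0 nose down
    T=Ro.from_euler("ZYX",[yaw,pitch,roll]);return T*Ro.from_euler("x",np.pi)
def go(goals,last=None):
    """goals: list of (p,R) ; prints dp(cm),twist for each from cmd; commits goal number last"""
    p0,R0=cmd();out=[]
    for p,R in goals:
        dp=(R0.inv().apply(np.array(p)-p0)/10).round(3);tw=(R0.inv()*R).as_rotvec().round(4);out.append((dp,tw))
        print("dp",dp.tolist(),"tw",tw.tolist())
    dp,tw=out[-1];json.dump({"p":(p0+R0.apply(dp*10)).tolist(),"r":(R0*Ro.from_rotvec(tw)).as_rotvec().tolist()},open("cmd.json","w"))
def meas():
    s=state();p0,R0=cmd();R=Ro.from_rotvec(s["orientation"])
    print("t",round(s["time_s"],2),"dpos",(s["tool_pos"]-p0).round(2),"pos",s["tool_pos"].round(1),"drot",(R0.inv()*R).as_rotvec().round(4),"F",np.round(s["contact_force"],2),"M",np.round(s["ft_torque"],3),"open",round(s["opening"]*93,1),"q",np.round(s["joint_positions"],3))
E
python3 - <<'E'
from h import *
go([((421,4,150),tooldown(1.16))])
E
```

```text
dp [40.949, -45.215, 6.943] tw [-0.0014, -0.0009, -0.9162]
```

Call:
move_arm:
  plan:
    - {"dp": [40.949,-45.215,6.943],"twist": [-0.0014,-0.0009,-0.9162],"claw": 9.3}
    - {"dp": [40.949,-45.215,6.943],"twist": [-0.0014,-0.0009,-0.9162],"claw": 9.3}
    - {"dp": [40.949,-45.215,6.943],"twist": [-0.0014,-0.0009,-0.9162],"claw": 9.3}
    - {"dp": [40.949,-45.215,6.943],"twist": [-0.0014,-0.0009,-0.9162],"claw": 9.3}
    - {"dp": [40.949,-45.215,6.943],"twist": [-0.0014,-0.0009,-0.9162],"claw": 9.3}
    - {"dp": [40.949,-45.215,6.943],"twist": [-0.0014,-0.0009,-0.9162],"claw": 9.3}
    - {"dp": [40.949,-45.215,6.943],"twist": [-0.0014,-0.0009,-0.9162],"claw": 9.3}
    - {"dp": [40.949,-45.215,6.943],"twist": [-0.0014,-0.0009,-0.9162],"claw": 9.3}

```text
time_s: 1.1
tool_pos: [368.1, -94.0, 162.0]
orientation: [2.626, 1.72, -0.0]
contact_force: [1.2, -0.3, -0.1]
opening: 0.996
```

```bash
python3 - <<'E'
from h import *
meas()
E
```

```text
t 1.1 dpos [-52.91 -98.05  12.04] pos [368.1 -94.  162. ] drot [-0.0016 -0.0014  0.0005] F [ 1.2  -0.34 -0.05] M [-0.083 -0.085 -0.006] open 92.7 q [-5.450e-01 -4.000e-03  1.991e+00 -1.000e-03  1.153e+00 -1.330e-01]
```

```bash
cat >> h.py <<'E'
def resync(): # commanded pose taken as measured
    s=state();json.dump({"p":s["tool_pos"].tolist(),"r":s["orientation"].tolist()},open("cmd.json","w"))
E
python3 - <<'E'
from h import *
resync()
go([((421,4,110),tooldown(1.16))])
E
```

```text
dp [11.11, 0.921, 5.189] tw [0.0017, 0.0015, -0.0005]
```

Call:
move_arm:
  plan:
    - {"dp": [11.11,0.921,5.189],"twist": [0.0017,0.0015,-0.0005],"claw": 9.3}
    - {"dp": [11.11,0.921,5.189],"twist": [0.0017,0.0015,-0.0005],"claw": 9.3}
    - {"dp": [11.11,0.921,5.189],"twist": [0.0017,0.0015,-0.0005],"claw": 9.3}
    - {"dp": [11.11,0.921,5.189],"twist": [0.0017,0.0015,-0.0005],"claw": 9.3}

```text
time_s: 1.6
tool_pos: [420.0, 2.2, 109.9]
orientation: [-2.625, -1.724, 0.002]
contact_force: [0.4, -0.1, -0.5]
opening: 1.002
```

```bash
python3 - <<'E'
from h import *
meas()
s=snapshot("side");t=snapshot("top")
cv2.imwrite("pics/s2.png",s);cv2.imwrite("pics/t2.png",t)
a=np.hstack([cv2.resize(s[130:205,180:260],(427,400),interpolation=3),cv2.resize(t[180:240,190:250],(373,400),interpolation=3)]);cv2.imwrite("pics/c2.png",a)
E
```

```text
t 1.6 dpos [-0.99 -1.79 -0.07] pos [420.    2.2 109.9] drot [ 0.0017 -0.0005 -0.002 ] F [ 0.45 -0.1  -0.54] M [-0.047 -0.032  0.005] open 93.2 q [-0.261  0.14   1.982 -0.     1.022  0.147]
```

View pics/c2.png

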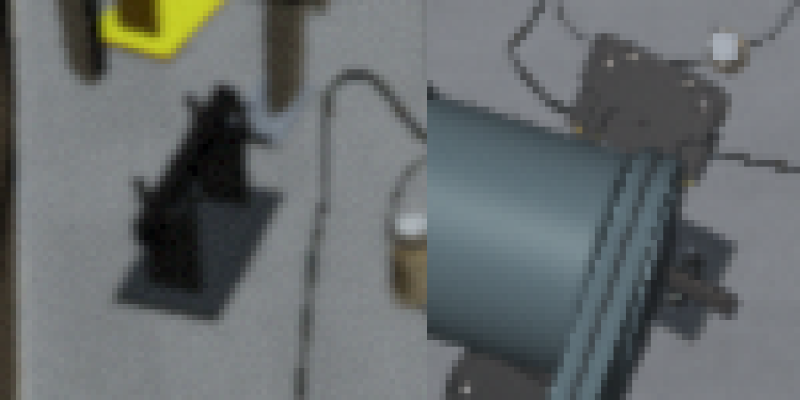

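```bash
python3 - <<'E'
from h import *
j=np.array([-.917,.399,0]);p=np.array([420,2.2,110])
for k in(-55,0,55):print(k,proj("side",p+j*k))
x=np.array([.399,.917,0]);o=np.array([421,4,68])
for k in (-75,0,50):print("bar",k,proj("side",o+x*k+[0,0,8]),proj("top",o+x*k+[0,0,8]))
for k in(-38,38):
  print("base",[proj("side",np.array([421,4,3])+x*a+np.array([-.917,.399,0])*b).round(1).tolist() for a in(-55,55) for b in(-30,30)])
E
```

```text
-55 [233.69684386 149.81660935]
0 [214.66463267 146.66518737]
55 [195.9951451  143.57382647]
bar -75 [206.504121   172.51134804] [239.6623548  225.69611214]
bar 0 [215.7926204  156.03892479] [220.07641136 216.83647877]
bar 50 [221.48807922 145.93847646] [207.07473275 210.95521469]
base [[221.1, 189.7], [201.2, 185.9], [232.7, 166.1], [214.1, 162.8]]
base [[221.1, 189.7], [201.2, 185.9], [232.7, 166.1], [214.1, 162.8]]
```

```bash
python3 - <<'E'
from h import *
resync()
go([((421,4,49),tooldown(1.16))])
E
```

```text
dp [0.293, -0.061, 6.155] tw [-0.0, 0.0001, -0.001]
```

Call:
move_arm:
  plan:
    - {"dp": [0.29,-0.06,3.0],"twist": [0,0,-0.001],"claw": 9.3}
    - {"dp": [0.29,-0.06,5.0],"twist": [0,0,-0.001],"claw": 6}
    - {"dp": [0.29,-0.06,6.155],"twist": [0,0,-0.001],"claw": 4}
    - {"dp": [0.29,-0.06,6.155],"twist": [0,0,-0.001],"claw": 2}
    - {"dp": [0.29,-0.06,6.155],"twist": [0,0,-0.001],"claw": 1}
    - {"dp": [0.29,-0.06,6.155],"twist": [0,0,-0.001],"claw": 0}
    - {"dp": [0.29,-0.06,6.155],"twist": [0,0,-0.001],"claw": 0}
    - {"dp": [0.29,-0.06,6.155],"twist": [0,0,-0.001],"claw": 0}

```text
time_s: 2.7
tool_pos: [421.1, 5.2, 48.8]
orientation: [-2.626, -1.724, -0.0]
contact_force: [0.3, 0.5, -0.1]
opening: 0.299
```

```bash
python3 - <<'E'
from h import *
json.dump({"p":(np.array([421.,4,49])).tolist(),"r":tooldown(1.16).as_rotvec().tolist()},open("cmd.json","w"))
meas()
E
```

```text
t 2.7 dpos [ 0.08  1.18 -0.24] pos [421.1   5.2  48.8] drot [ 0.0003  0.0002 -0.0017] F [ 0.32  0.52 -0.11] M [-0.026 -0.065 -0.045] open 27.8 q [-0.254  0.237  2.052  0.     0.853  0.155]
```

Call:
move_arm:
  plan:
    - {"dp": [0,0,0],"twist": [0,0,0],"claw": 0}
    - {"dp": [0,0,0],"twist": [0,0,0],"claw": 0}
    - {"dp": [0,0,0],"twist": [0,0,0],"claw": 0}
    - {"dp": [0,0,0],"twist": [0,0,0],"claw": 0}

```text
time_s: 3.2
tool_pos: [421.0, 5.1, 48.6]
orientation: [-2.626, -1.723, 0.0]
contact_force: [-0.1, -0.2, 0.9]
opening: 0.126
```

```bash
python3 - <<'E'
from h import *
meas()
E
```

```text
t 3.2 dpos [-0.01  1.15 -0.43] pos [421.    5.1  48.6] drot [ 0.0008  0.0002 -0.0015] F [-0.15 -0.22  0.89] M [-0.008 -0.106  0.021] open 11.7 q [-0.254  0.237  2.052  0.     0.853  0.155]
```

```bash
cat >> h.py <<'E'
def tp(o,yaw,roll=0,pitch=0):
    R=tooldown(yaw,roll,pitch);return np.array(o)+R.apply([0,0,19.]),R
E
python3 - <<'E'
from h import *
p,R=cmd();json.dump({"p":[421,5,48.8],"r":R.as_rotvec().tolist()},open("cmd.json","w"))
go([((421,5,109),tooldown(1.16)),((421,5,200),tooldown(1.16)),tp((450,-200,400),.284)])
E
```

```text
dp [-0.0, 0.0, -6.02] tw [0.0, 0.0, 0.0]
dp [-0.0, 0.0, -15.12] tw [0.0, 0.0, 0.0]
dp [-17.636, 10.845, -33.22] tw [0.0, -0.0, 0.876]
```

Call:
move_arm:
  plan:
    - {"dp": [0,0,-1.0],"twist": [0,0,0],"claw": 0}
    - {"dp": [0,0,-4.0],"twist": [0,0,0],"claw": 0}
    - {"dp": [0,0,-9.0],"twist": [0,0,0],"claw": 0}
    - {"dp": [-2,1,-14.0],"twist": [0,0,0.1],"claw": 0}
    - {"dp": [-6,3.5,-18.5],"twist": [0,0,0.28],"claw": 0}
    - {"dp": [-10,6,-22.5],"twist": [0,0,0.46],"claw": 0}
    - {"dp": [-14,8.5,-27.0],"twist": [0,0,0.64],"claw": 0}
    - {"dp": [-17.636,10.845,-31],"twist": [0,0,0.82],"claw": 0}

```text
time_s: 4.2
tool_pos: [449.8, -200.2, 359.7]
orientation: [-3.097, -0.524, 0.0]
contact_force: [1.5, -0.3, -1.1]
opening: 0.127
```

```bash
python3 - <<'E'
from h import *
resync();meas()
P,R=tp((450,-330,400),.284)
go([((440,-250,390),tooldown(.284)), tp((450,-330,400),.284,.8),tp((450,-330,400),.284,1.4)])
E
```

```text
t 4.2 dpos [0. 0. 0.] pos [ 449.8 -200.2  359.7] drot [0. 0. 0.] F [ 1.48 -0.33 -1.11] M [-0.035 -0.103  0.011] open 11.8 q [-0.646  0.095  1.399  0.     1.648  0.59 ]
dp [-2.564, 4.376, -3.029] tw [-0.0003, 0.0002, 0.0514]
dp [-4.182, 10.898, -2.707] tw [0.7995, 0.0207, 0.0486]
dp [-4.156, 10.389, -3.708] tw [1.3993, 0.0361, 0.0426]
```

Call:
move_arm:
  plan:
    - {"dp": [-4.156,10.389,-3.708],"twist": [1.3993,0.0361,0.0426],"claw": 0}
    - {"dp": [-4.156,10.389,-3.708],"twist": [1.3993,0.0361,0.0426],"claw": 0}
    - {"dp": [-4.156,10.389,-3.708],"twist": [1.3993,0.0361,0.0426],"claw": 0}
    - {"dp": [-4.156,10.389,-3.708],"twist": [1.3993,0.0361,0.0426],"claw": 0}
    - {"dp": [-4.156,10.389,-3.708],"twist": [1.3993,0.0361,0.0426],"claw": 0}
    - {"dp": [-4.156,10.389,-3.708],"twist": [1.3993,0.0361,0.0426],"claw": 0}
    - {"dp": [-4.156,10.389,-3.708],"twist": [1.3993,0.0361,0.0426],"claw": 0}
    - {"dp": [-4.156,10.389,-3.708],"twist": [1.3993,0.0361,0.0426],"claw": 0}

```text
time_s: 5.2
tool_pos: [442.3, -291.1, 375.8]
orientation: [-1.734, -0.233, 0.194]
contact_force: [-0.2, 0.1, -0.2]
opening: 0.131
```

```bash
python3 - <<'E'
from h import *
meas()
s=snapshot("side");t=snapshot("top")
cv2.imwrite("pics/s3.png",s);cv2.imwrite("pics/t3.png",t)
R=tooldown(.284,1.4)*Ro.from_euler("x",np.pi)
o=np.array([450,-330,400]);
for k in((-75,0,0),(50,0,0),(82,0,-52.5),(150,0,-56)):print(k,proj("side",o+R.apply(k)),proj("top",o+R.apply(k)))
q=lambda n,im:(lambda c:cv2.resize(im[c[1]-50:c[1]+50,c[0]-66:c[0]+67],(798//2,300),interpolation=3))(proj(n,o+R.apply((60,0,-30))).astype(int))
cv2.imwrite("pics/c3.png",np.hstack([q("side",s),q("top",t)]))
E
```

```text
t 5.2 dpos [ -2.42  20.96 -20.98] pos [ 442.3 -291.1  375.8] drot [-0.004   0.0178  0.0017] F [-0.22  0.1  -0.19] M [-0.608 -0.195  0.079] open 12.2 q [-1.005  0.888  0.823  0.763  2.708  0.767]
(-75, 0, 0) [191.10882141 130.8434426 ] [341.76382972 233.38325015]
(50, 0, 0) [263.2442558 113.3826608] [328.03506862 187.23197383]
(82, 0, -52.5) [266.72212687  99.96296911] [305.31223193 181.2256577 ]
(150, 0, -56) [298.7193927   91.83620308] [296.92910323 157.24383621]
```

View pics/c3.png

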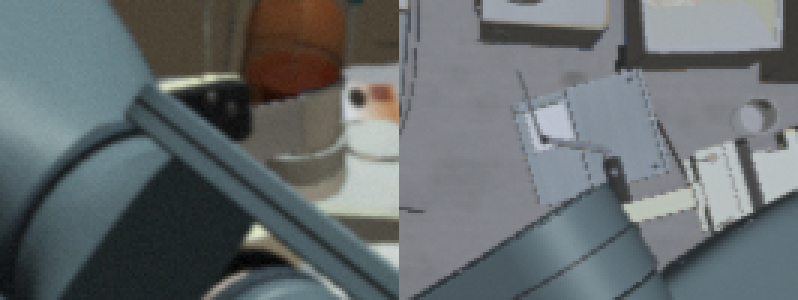

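```bash
cat > kin.py <<'E'
import numpy as np
from scipy.optimize import least_squares
from scipy.spatial.transform import Rotation as Ro
D=[([-1.52980427,.25924,1.53592,0,1.34799,-.202826],(132.77,-533.26,217.94)),([-.545,-.004,1.991,-.001,1.153,-.133],(368.1,-94,162)),
([-.261,.14,1.982,0,1.022,.147],(420,2.2,109.9)),([-.254,.237,2.052,0,.853,.155],(421,5.1,48.6)),([-.646,.095,1.399,0,1.648,.59],(449.8,-200.2,359.7)),
([-1.005,.888,.823,.763,2.708,.767],(442.3,-291.1,375.8))]
Rz=lambda a:Ro.from_euler("z",a);Ry=lambda a:Ro.from_euler("y",a)
def fk(q,k,s4=1):
    a,b,h,L2,e,L3,f,g,d=k
    A=Rz(q[0]);B=A*Ry(q[1]);C=B*Ry(q[2]);E=C*Rz(s4*q[3])*Ry(q[4])
    p=A.apply([a,b,h])+B.apply([0,0,L2])+C.apply([e,0,L3])+E.apply([f,g,d])
    return p,E*Rz(q[5])
E
python3 - <<'E'
from kin import *
from h import *
s=state();print(Ro.from_rotvec(s["orientation"]).as_matrix().round(3))
for s4 in(1,-1):
    f=lambda k:np.concatenate([np.r_[fk(q,k,s4)[0]-p] for q,p in D]+[(k-[0,110,400,400,0,350,0,0,250])*.002])
    r=least_squares(f,[0,110,400,400,0,350,0,0,250]);print(s4,r.x.round(1),np.abs(f(r.x)[:18]).max(),f(r.x)[15:18]);E=fk(D[-1][0],r.x,s4)[1];print(E.as_matrix().round(3))
im=cv2.imread("pics/t3.png").astype(int).min(2)
T=Ro.from_rotvec(s["orientation"])*Ro.from_euler("x",np.pi);o=s["tool_pos"]-Ro.from_rotvec(s["orientation"]).apply([0,0,19])
R0=tooldown(.284,1.4)*Ro.from_euler("x",np.pi)
c=proj("top",np.array([450,-330,400])+R0.apply((60,0,-30))).astype(int);print(c)
def tcoord(px):
    O,d=ray("top",px);n=T.apply([0,1,0]);P=O+d*(n@(o-O))/(n@d);return T.inv().apply(P-o)
y0=c[1]-50;x0=c[0]-66
print(im[y0+22:y0+50,x0+36:x0+54])
for u,v in((520,70),(543,136),(547,140),(607,152),(612,158)):print((u,v),tcoord((x0+(u-399)/3-.33,y0+v/3-.33)).round(1))
E
```

```text
[[ 0.964  0.046 -0.26 ]
 [ 0.264 -0.168  0.95 ]
 [ 0.001 -0.985 -0.174]]
1 [-7.000e-01  1.105e+02  2.213e+02  5.347e+02  6.010e+01  4.262e+02
 -3.000e-01  3.000e-01  3.666e+02] 0.3026571205908217 [-0.00391756 -0.00057589 -0.00113107]
[[-0.047  0.965 -0.259]
 [ 0.167  0.264  0.95 ]
 [ 0.985  0.001 -0.174]]
-1 [-3088.3  5641.6 -1457.3   141.2    15.9   397.4 -3147.3 -5518.5 -1648.9] 61.51453573047945 [-31.23465895 -61.51453573  19.03409102]
[[ 0.643  0.155 -0.75 ]
 [ 0.765 -0.086  0.639]
 [ 0.035 -0.984 -0.174]]
[315 186]
[[128 128 128 129 131 131 130 130 130 130 130 131 131 131 131 130 129 130]
 [129 129 125 118 127 131 131 129 130 130 129 130 130 130 132 132 130 128]
 [130 130 127 111 111 130 131 128 130 130 130 131 129 129 130 130 130 127]
 [131 131 131 118  99 129 132 131 130 131 131 131 131 132 132 132 131 128]
 [131 130 132 127 106 121 132 132 133 132 131 132 132 134 133 133 132 127]
 [133 131 131 128 113 111 130 131 131 132 131 130 132 132 133 132 130 127]
 [129 129 130 129 119 103 124 131 131 131 130 131 130 131 131 130 130 129]
 [129 129 130 130 125 105 111 129 130 129 130 130
[... 974 characters left out ...]
2 188 187 188 186 186 187]
 [132 131 128 117 130 135 140 164 185 161 121 164 188 188 187 188 187 186]
 [131 131 131 124 113 135 133 147 186 175 124 140 178 184 187 188 188 188]
 [131 132 131 130 126 136 136 146 183 183 146  85  89 131 166 182 183 183]
 [132 132 131 124 109 132 135 138 159 187 172  86  55  80 119 127 133 137]
 [131 131 131 130 127 130 136 139 163 188 179 118  76  98 129 125 121 114]
 [130 130 131 132 127 118 133 132 140 183 187 179 161 182 175 147 132 105]
 [130 130 132 133 123 102 133 135 139 164 184 187 181 178 153 151 130 135]]
(520, 70) [150.1  -0.  -56.6]
(543, 136) [ 86.4  -0.  -52.2]
(547, 140) [ 82.    0.  -49.6]
(607, 152) [57.2 -0.  -0.8]
(612, 158) [50.9 -0.   2. ]
```

```bash
python3 - <<'E'
from h import *
s=state();Rt=Ro.from_rotvec(s["orientation"]);T=Rt*Ro.from_euler("x",np.pi);o=s["tool_pos"]-Rt.apply([0,0,19])
def tc(px):
    O,d=ray("top",px);n=T.apply([0,1,0]);P=O+d*(n@(o-O))/(n@d);return T.inv().apply(P-o)
i=np.array([3,6,9,12,16,18,19,20,22]);c=np.array([3.75,4.8,5.75,6.9,8.39,8.75,9.3,9.58,10.27])
P=np.array([tc((249+36+a,136+22+b)) for a,b in zip(c,i)])
k=np.polyfit(P[:,0],P[:,2],1);print(k,np.polyval(k,[82,150]),P[:,2]-np.polyval(k,P[:,0]))
# bar tilt check in grip: visible bar pixels?
im=cv2.imread("pics/t3.png").min(2);print(im[180:212,310:335])
E
```

```text
[ -0.06491832 -49.23692229] [-54.56022423 -58.97466975] [-0.02526029  0.02590476 -0.18056984  0.12797387  0.42713936 -0.41257323
  0.11821172 -0.04456679 -0.03625956]
[[134 130 132 133 132 132 132 132 132 132 133 133 135 134 134 133 132 133
  134 134 133 133 133 128 112]
 [134 132 131 133 132 132 132 133 131 132 132 133 135 134 133 132 132 133
  133 134 134 133 133 127 110]
 [132 132 131 131 133 133 133 132 132 132 132 132 133 133 134 133 132 132
  134 133 134 134 133 133 131]
 [120 127 125 129 130 132 131 132 133 132 134 133 135 135 134 133 133 133
  132 132 134 134 132 134 130]
 [116 118 120 121 122 121 124 128 131 134 133 133 133 135 135 135 134 132
  134 134 135 135 133 134 125]
 [112 124 126 122 119 115 113 119 124 129 134 134 134 136 134 134 133 133
  133 135 134 135 134 133 131]
 [127 132 127 108 110 103 105 113 115 116 133 135 135 135 137 134 135 134
  134 134 133 136 136 133 133]
 [107 132 133 130 130 130 126 110 120 131 130 131 131 135 136 135 135 134
  134 136 135 136 136 135 135]
 [101 134 135 132 132 132 124  92 112  90  78  84  99 132 137 135 135 135
  134 134 135 135 1
[... 1727 characters left out ...]
84  80  78  75  70 108 179 185 185 182
  183 182 182 182 183 183 181]
 [ 95  95  94  92  90  89  89  87  84  83  80  76  70  85 138 176 183 181
  182 182 183 183 181 183 183]
 [ 97  95  93  92  91  90  90  86  87  82  81  77  74  69  85 137 180 183
  182 182 183 184 184 184 179]
 [ 97  96  94  93  93  90  89  89  87  85  82  80  76  71  68 110 175 184
  184 184 178 177 181 177 137]
 [ 98  96  95  94  93  91  89  90  87  86  85  82  79  75  70  84 138 174
  180 178 140 123 119 132 129]
 [100  98  95  94  95  92  91  90  89  88  85  83  80  78  74  66  66  83
   94 132 131 128 125 129 128]
 [100  97  97  95  95  94  91  92  90  88  85  84  82  79  71  57  56  61
   76 122 131 129 130 131 131]]
```

```bash
cat >> kin.py <<'E'
K=np.array([-.7,110.5,221.3,534.7,60.1,426.2,-.3,.3,366.6])
LO=np.array([-3.14,-.91,.19,-1.22,.22,-3.12]);HI=np.array([3.14,2.08,2.58,4.36,2.71,3.12])
def tool(q):
    p,E=fk(q,K);return p,E*Rz(np.pi/2)
def ik(p,R,q0):
    def f(q):
        P,E=tool(q);return np.r_[(P-p)/100,(R.inv()*E).as_rotvec()]
    r=least_squares(f,np.clip(q0,LO+.001,HI-.001),bounds=(LO,HI));return r.x,np.abs(r.fun).max()
BO=np.array([574.7,-302.8,0.]);BY=.284;BR=Rz(BY)
def turner(edge,theta,pitch=-.05,ox=-126,eoff=-18,zoff=-56,yaw=0):
    """board-frame turner: point (130,eoff,zoff) of turner (blade -y bottom edge) lies at board (ox+130, edge y,z)"""
    T=BR*Ro.from_euler("ZYX",[yaw,pitch,theta])
    e=BO+BR.apply([ox+130,edge[0],edge[1]]);o=e-T.apply([130,eoff,zoff]);R=T*Ro.from_euler("x",np.pi)
    return o+R.apply([0,0,19.]),R,o,T
def clear(o,T): # lowest body corner (world z) 
    c=[o+T.apply([a,b,65]) for a in(-37.5,37.5) for b in(-94,94)];c=np.array(c);i=c[:,2].argmin();return c[i,2],BR.inv().apply(c[i]-BO).round(0)
E
python3 - <<'E'
from kin import *
q=[-.8,.5,1.9,0,.8,.5]
for th,e in((0,(6,24)),(.3,(5,25)),(.6,(5,26)),(.9,(5,27)),(1.05,(5,28)),(1.2,(5,32)),(1.2,(8,45)),(1.3,(8,48)),(1.3,(8,55)),(1.3,(-5,60)),(1.4,(0,60)),(1.5,(-5,65))):
    p,R,o,T=turner(e,th);q,err=ik(p,R,q);print(th,e,"q",q.round(2),"err",err.round(4),"o",BR.inv().apply(o-BO).round(0),"clear",clear(o,T))
E
```

```text
0 (6, 24) q [-0.85  0.4   1.78  0.06  0.94  0.4 ] err 0.0 o [-129.   24.   73.] clear (np.float64(136.47727065495232), array([-169.,  -70.,  136.]))
0.3 (5, 25) q [-0.93  0.57  1.52  0.15  1.32  0.29] err 0.0 o [-129.    6.   77.] clear (np.float64(109.64827265294278), array([-168., -103.,  110.]))
0.6 (5, 26) q [-0.98  0.77  1.26  0.21  1.68  0.25] err 0.0 o [-129.  -12.   76.] clear (np.float64(74.5100944266448), array([-166., -126.,   75.]))
0.9 (5, 27) q [-1.01  0.99  1.    0.27  2.01  0.26] err 0.0 o [-128.  -28.   69.] clear (np.float64(34.2908518084404), array([-164., -137.,   34.]))
1.05 (5, 28) q [-1.02  1.11  0.86  0.31  2.18  0.27] err 0.0 o [-128.  -35.   65.] clear (np.float64(13.917566893396604), array([-163., -138.,   14.]))
1.2 (5, 32) q [-1.03  1.22  0.73  0.37  2.34  0.31] err 0.0 o [-128.  -41.   63.] clear (np.float64(-3.327463019845432), array([-162., -135.,   -3.]))
1.2 (8, 45) q [-1.02  1.2   0.75  0.37  2.34  0.32] err 0.0 o [-128.  -38.   76.] clear (np.float64(9.672536980154561), array([-162., -132.,   10.]))
1.3 (8, 48) q [-1.03  1.27  0.67  0.42  2.45  0.35] err 0.0 o [-127.  -41.   74.] clear (np.float64(-1.1835064917211895), array([-161., -129.,   -1.]))
1.3 (8, 55) q [-1.03  1.27  0.67  0.42  2.45  0.36] err 0.0 o [-127.  -41.   81.] clear (np.float64(5.8164935082788105), array([-161., -129.,    6.]))
1.3 (-5, 60) q [-1.03  1.29  0.61  0.44  2.49  0.38] err 0.0 o [-127.  -54.   86.] clear (np.float64(10.81649350827881), array([-161., -142.,   11.]))
1.4 (0, 60) q [-1.03  1.35  0.55  0.5   2.57  0.43] err 0.0 o [-127.  -52.   81.] clear (np.float64(-2.63176999382533), array([-161., -132.,   -3.]))
1.5 (-5, 65) q [-1.03  1.43  0.45  0.61  2.68  0.53] err 0.0 o [-127.  -60.   80.] clear (np.float64(-10.537882922649814), array([-160., -131.,  -11.]))
```

```bash
cat >> kin.py <<'E'
AL=.065
def tb(ob,th=0,p=-.05):  # turner origin in board frame -> TCP pose
    T=BR*Ro.from_euler("XY",[th,p]);o=BO+BR.apply(ob);R=T*Ro.from_euler("x",np.pi);return o+R.apply([0,0,19.]),R,o,T
E
python3 - <<'E'
from kin import *
from h import *
resync()
g=[tb((-195,37.6,140))[:2],tb((-195,37.6,90))[:2]]
q=[-.8,.5,1.9,0,.8,.5]
for a in g: print(ik(*a,q))
go(g[:1])
E
```

```text
(array([-0.96575899,  0.23788644,  1.82344497,  0.05423755,  1.06509573,
        0.29511845]), np.float64(7.55476299574287e-10))
(array([-0.96575364,  0.30328283,  1.88079892,  0.05865222,  0.94253983,
        0.28691946]), np.float64(2.2221099591455957e-10))
dp [-7.018, 25.294, 3.211] tw [-1.3952, 0.0296, -0.0483]
```

Call:
move_arm:
  plan:
    - {"dp": [-7.018,25.294,3.211],"twist": [-1.3952,0.0296,-0.0483],"claw": 0}
    - {"dp": [-7.018,25.294,3.211],"twist": [-1.3952,0.0296,-0.0483],"claw": 0}
    - {"dp": [-7.018,25.294,3.211],"twist": [-1.3952,0.0296,-0.0483],"claw": 0}
    - {"dp": [-7.018,25.294,3.211],"twist": [-1.3952,0.0296,-0.0483],"claw": 0}
    - {"dp": [-7.018,25.294,3.211],"twist": [-1.3952,0.0296,-0.0483],"claw": 0}
    - {"dp": [-7.018,25.294,3.211],"twist": [-1.3952,0.0296,-0.0483],"claw": 0}
    - {"dp": [-7.018,25.294,3.211],"twist": [-1.3952,0.0296,-0.0483],"claw": 0}
    - {"dp": [-7.018,25.294,3.211],"twist": [-1.3952,0.0296,-0.0483],"claw": 0}

```text
time_s: 6.3
tool_pos: [380.0, -323.2, 127.3]
orientation: [3.097, 0.449, 0.088]
contact_force: [0.2, -0.3, -1.7]
opening: 0.124
```

```bash
python3 - <<'E'
from kin import *
from h import *
meas()
s=state();R=Ro.from_rotvec(s["orientation"]);o=s["tool_pos"]-R.apply([0,0,19]);print("ob",BR.inv().apply(o-BO))
resync()
go([tb((-195,37.6,88))[:2]])
E
```

```text
t 6.3 dpos [ 2.08 -2.16  6.32] pos [ 380.  -323.2  127.3] drot [-0.0188  0.0044 -0.0043] F [ 0.23 -0.31 -1.72] M [-0.056  0.046 -0.007] open 11.6 q [-0.963  0.224  1.824  0.052  1.059  0.295]
ob [-193.69567894   35.29362072  146.30911953]
dp [-0.454, -0.377, 5.809] tw [0.0188, -0.0043, 0.0042]
```

Call:
move_arm:
  plan:
    - {"dp": [-0.454,-0.377,3.0],"twist": [0.0188,-0.0043,0.0042],"claw": 0}
    - {"dp": [-0.454,-0.377,5.809],"twist": [0.0188,-0.0043,0.0042],"claw": 0}
    - {"dp": [-0.454,-0.377,5.809],"twist": [0.0188,-0.0043,0.0042],"claw": 0}
    - {"dp": [-0.454,-0.377,5.809],"twist": [0.0188,-0.0043,0.0042],"claw": 0}

```text
time_s: 6.8
tool_pos: [377.9, -321.5, 67.4]
orientation: [-3.096, -0.439, -0.075]
contact_force: [-0.3, -0.2, -0.7]
opening: 0.128
```

```bash
python3 - <<'E'
from kin import *
from h import *
meas()
s=snapshot("side");t=snapshot("top")
cv2.imwrite("pics/s4.png",s);cv2.imwrite("pics/t4.png",t)
st=state();R=Ro.from_rotvec(st["orientation"]);o=st["tool_pos"]-R.apply([0,0,19]);T=R*Ro.from_euler("x",-np.pi)
print("ob",BR.inv().apply(o-BO))
for k in((150,18,-60),(150,-18,-60),(82,0,-55)):print(k,proj("side",o+T.apply(k)).round(1),proj("top",o+T.apply(k)).round(1))
cs=proj("side",BO+[0,0,30]).astype(int);ct=proj("top",BO+[0,0,30]).astype(int);print(cs,ct)
f=lambda im,c:cv2.resize(im[c[1]-40:c[1]+40,c[0]-53:c[0]+27],(400,400),interpolation=3)
cv2.imwrite("pics/c4.png",np.hstack([f(s,cs),f(t,ct)]))
for b in((27,0,35),(27,66,35),(-90,0,24),(0,0,32),(-90,66,24),(40,-95,32),(-90,-95,32)):print("B",b,proj("side",BO+BR.apply(b)).round(1),proj("top",BO+BR.apply(b)).round(1))
E
```

```text
t 6.8 dpos [ 0.01 -0.46 -1.68] pos [ 377.9 -321.5   67.4] drot [ 0.0069 -0.0007  0.0022] F [-0.29 -0.16 -0.71] M [-0.028  0.053 -0.055] open 11.9 q [-0.968  0.312  1.878  0.061  0.943  0.286]
ob [-195.14855626   37.13452253   86.11935188]
(150, 18, -60) [265.3 232.8] [295.4 190.7]
(150, -18, -60) [271.9 243.4] [305.  188.1]
(82, 0, -55) [242.3 246.9] [305.5 207.6]
[291 244] [306 175]
B (27, 0, 35) [301.6 239.2] [304.8 168.3]
B (27, 66, 35) [288.4 220.6] [287.3 173.2]
B (-90, 0, 24) [257.  258.7] [313.5 199.5]
B (0, 0, 32) [291.6 243.7] [306.8 175.5]
B (-90, 66, 24) [245.5 238.6] [296.  204.4]
B (40, -95, 32) [327.9 268.1] [328.8 158. ]
B (-90, -95, 32) [276.  289.3] [339.  192.3]
```

View pics/c4.png

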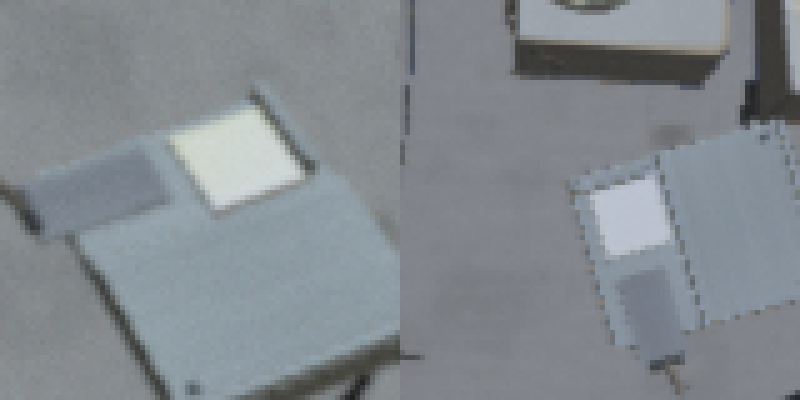

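```bash
cat >> h.py <<'E'
def avg(n=6):
    F=[];M=[];P=[];R=[]
    for i in range(n):
        snapshot("top");s=state();F.append(s["contact_force"]);M.append(s["ft_torque"]);P.append(s["tool_pos"]);R.append(Ro.from_rotvec(s["orientation"]).as_matrix())
    p0,R0=cmd();Rm=Ro.from_matrix(np.mean(R,0))
    print("t",round(s["time_s"],2),"P",np.mean(P,0).round(2),"dP",(np.mean(P,0)-p0).round(2),"sd",np.std(P,0).round(2),"dR",(R0.inv()*Rm).as_rotvec().round(4),"F",np.mean(F,0).round(2),np.std(F,0).round(2),"M",np.mean(M,0).round(3),np.std(M,0).round(3))
    return np.mean(P,0),Rm
E
python3 - <<'E'
from kin import *
from h import *
avg(8)
g=[tb((-195,37.6,81))[:2],tb((-195,37.6,80))[:2]];p,r=cmd();go(g)
E
```

```text
t 7.3 P [ 377.27 -320.62   66.05] dP [-0.61  0.46 -2.97] sd [0.23 0.35 0.47] dR [ 0.009  -0.0012  0.0029] F [ 0.2  -0.05 -1.14] [0.25 0.51 0.47] M [-0.04   0.044  0.003] [0.027 0.032 0.032]
dp [-0.035, -0.0, 0.7] tw [-0.0, -0.0, 0.0]
dp [-0.04, -0.0, 0.8] tw [-0.0, -0.0, 0.0]
```

```bash
cat >> h.py <<'E'
def rs(P,R): json.dump({"p":P.tolist(),"r":R.as_rotvec().tolist()},open("cmd.json","w"))
E
python3 - <<'E'
from kin import *
from h import *
rs(*avg(3))
go([tb((-195,37.6,80))[:2]])
E
```

```text
t 7.45 P [ 376.99 -320.15   65.37] dP [-0.9   0.93  4.35] sd [0.01 0.01 0.02] dR [ 0.0103 -0.0016  0.003 ] F [-0.41 -0.66 -0.32] [0.27 0.23 0.31] M [-0.055  0.069 -0.004] [0.018 0.016 0.005]
dp [0.039, 0.119, 0.436] tw [-0.0103, 0.0015, -0.003]
```

Call:
move_arm:
  plan:
    - {"dp": [0.039,0.119,0.2],"twist": [-0.01,0.0015,-0.003],"claw": 0}
    - {"dp": [0.039,0.119,0.436],"twist": [-0.01,0.0015,-0.003],"claw": 0}
    - {"dp": [0.039,0.119,0.436],"twist": [-0.01,0.0015,-0.003],"claw": 0}
    - {"dp": [0.039,0.119,0.436],"twist": [-0.01,0.0015,-0.003],"claw": 0}
    - {"dp": [0.039,0.119,0.436],"twist": [-0.01,0.0015,-0.003],"claw": 0}
    - {"dp": [0.039,0.119,0.436],"twist": [-0.01,0.0015,-0.003],"claw": 0}

```text
time_s: 8.2
tool_pos: [377.9, -321.2, 61.1]
orientation: [-3.102, -0.443, -0.078]
contact_force: [0.4, 0.5, -0.4]
opening: 0.129
```

```bash
python3 - <<'E'
from kin import *
from h import *
avg(3)
g=[tb((-195,37.6,z))[:2] for z in(79,78.5,78)]
for a in g: go([a])
E
```

```text
t 8.35 P [ 377.92 -321.13   61.08] dP [ 0.04 -0.04  0.06] sd [0.   0.01 0.01] dR [ 0.0001  0.     -0.    ] F [-0.07 -0.23 -1.05] [0.4  0.19 0.05] M [-0.043  0.043  0.003] [0.012 0.009 0.012]
dp [-0.005, -0.0, 0.1] tw [-0.0, 0.0, 0.0]
dp [-0.002, -0.0, 0.049] tw [-0.0, 0.0, 0.0]
dp [-0.003, -0.0, 0.05] tw [-0.0, 0.0, 0.0]
```

Call:
move_arm:
  plan:
    - {"dp": [-0.005,0,0.1],"twist": [0,0,0],"claw": 0}
    - {"dp": [-0.01,0,0.2],"twist": [0,0,0],"claw": 0}
    - {"dp": [-0.01,0,0.2],"twist": [0,0,0],"claw": 0}
    - {"dp": [-0.01,0,0.2],"twist": [0,0,0],"claw": 0}

```text
time_s: 8.85
tool_pos: [377.9, -321.1, 59.0]
orientation: [-3.102, -0.443, -0.077]
contact_force: [-0.2, -0.6, -0.5]
opening: 0.125
```

```bash
python3 - <<'E'
from kin import *
from h import *
avg(4)
E
```

```text
t 9.05 P [ 377.92 -321.11   59.06] dP [ 0.03 -0.03  0.03] sd [0.01 0.01 0.01] dR [0.0002 0.0001 0.    ] F [-0.31 -0.12 -0.94] [0.45 0.08 0.4 ] M [-0.     0.067  0.   ] [0.024 0.025 0.027]
```

Call:
move_arm:
  plan:
    - {"dp": [-0.002,0,0.05],"twist": [0,0,0],"claw": 0}
    - {"dp": [-0.005,0,0.1],"twist": [0,0,0],"claw": 0}
    - {"dp": [-0.005,0,0.1],"twist": [0,0,0],"claw": 0}
    - {"dp": [-0.005,0,0.1],"twist": [0,0,0],"claw": 0}

```text
time_s: 9.55
tool_pos: [377.9, -321.1, 58.0]
orientation: [-3.102, -0.443, -0.078]
contact_force: [-0.1, 0.5, -0.6]
opening: 0.131
```

```bash
python3 - <<'E'
from kin import *
from h import *
go([tb((-195,37.6,77))[:2]])
avg(3)
E
```

```text
dp [-0.005, -0.0, 0.1] tw [-0.0, 0.0, 0.0]
t 9.7 P [ 377.92 -321.1    58.04] dP [ 0.03 -0.02  0.01] sd [0.01 0.01 0.  ] dR [ 0.0002  0.     -0.    ] F [ 0.12 -0.31 -0.99] [0.42 0.18 0.26] M [-0.021  0.026  0.013] [0.002 0.011 0.02 ]
```

Call:
move_arm:
  plan:
    - {"dp": [-0.002,0,0.05],"twist": [0,0,0],"claw": 0}
    - {"dp": [-0.002,0,0.05],"twist": [0,0,0],"claw": 0}
    - {"dp": [-0.002,0,0.05],"twist": [0,0,0],"claw": 0}

```text
time_s: 10.07
tool_pos: [377.9, -321.1, 57.6]
orientation: [-3.102, -0.444, -0.078]
contact_force: [-0.5, -0.4, 0.0]
opening: 0.125
```

```bash
python3 - <<'E'
from kin import *
from h import *
go([tb((-195,37.6,76.5))[:2]])
avg(3)
E
```

```text
dp [-0.002, -0.0, 0.05] tw [-0.0, 0.0, 0.0]
t 10.22 P [ 377.93 -321.14   57.58] dP [ 0.04 -0.06  0.06] sd [0.01 0.01 0.01] dR [0.0001 0.0001 0.    ] F [-0.38  0.11  0.1 ] [0.34 0.11 0.54] M [-0.015  0.01  -0.01 ] [0.038 0.013 0.011]
```

Call:
move_arm:
  plan:
    - {"dp": [-0.002,0,0.04],"twist": [0,0,0],"claw": 0}
    - {"dp": [-0.002,0,0.04],"twist": [0,0,0],"claw": 0}
    - {"dp": [-0.002,0,0.04],"twist": [0,0,0],"claw": 0}

```text
time_s: 10.6
tool_pos: [377.9, -321.2, 57.2]
orientation: [-3.102, -0.444, -0.078]
contact_force: [-0.6, -0.5, 0.2]
opening: 0.126
```

```bash
python3 - <<'E'
from kin import *
from h import *
go([tb((-195,37.6,76.1))[:2]])
avg(6)
E
```

```text
dp [-0.002, -0.0, 0.04] tw [-0.0, 0.0, 0.0]
t 10.9 P [ 377.91 -321.13   57.16] dP [ 0.02 -0.05  0.03] sd [0.01 0.02 0.01] dR [0.0001 0.     0.    ] F [-0.48 -0.12  0.53] [0.31 0.58 0.44] M [-0.034  0.067 -0.009] [0.019 0.023 0.032]
```

Call:
move_arm:
  plan:
    - {"dp": [-0.002,0,0.05],"twist": [0,0,0],"claw": 0}
    - {"dp": [-0.002,0,0.05],"twist": [0,0,0],"claw": 0}
    - {"dp": [-0.002,0,0.05],"twist": [0,0,0],"claw": 0}

```text
time_s: 11.28
tool_pos: [378.0, -321.2, 56.7]
orientation: [-3.102, -0.444, -0.078]
contact_force: [-1.2, 0.5, 0.6]
opening: 0.123
```

```bash
python3 - <<'E'
from kin import *
from h import *
go([tb((-195,37.6,75.6))[:2]])
avg(8)
s=snapshot("side");cv2.imwrite("pics/s5.png",s);t=snapshot("top");cv2.imwrite("pics/t5.png",t)
E
```

```text
dp [-0.002, -0.0, 0.05] tw [-0.0, 0.0, 0.0]
t 11.68 P [ 377.92 -321.12   56.66] dP [ 0.03 -0.04  0.03] sd [0.01 0.01 0.01] dR [0.0001 0.     0.    ] F [-1.29 -0.07  0.86] [0.6 0.5 0.6] M [-0.011  0.019 -0.01 ] [0.026 0.027 0.024]
```

```bash
python3 - <<'E'
from kin import *
from h import *
go([tb((-180,37.6,75.8))[:2],tb((-160,37.6,75.8))[:2]])
E
```

```text
dp [1.499, -0.0, 0.055] tw [-0.0, 0.0, 0.0]
dp [3.496, -0.0, 0.155] tw [-0.0, 0.0, 0.0]
```

Call:
move_arm:
  plan:
    - {"dp": [0.5,0,0.015],"twist": [0,0,0],"claw": 0}
    - {"dp": [1.0,0,0.035],"twist": [0,0,0],"claw": 0}
    - {"dp": [1.5,0,0.055],"twist": [0,0,0],"claw": 0}
    - {"dp": [2.0,0,0.08],"twist": [0,0,0],"claw": 0}
    - {"dp": [2.4,0,0.1],"twist": [0,0,0],"claw": 0}
    - {"dp": [2.8,0,0.12],"twist": [0,0,0],"claw": 0}
    - {"dp": [3.15,0,0.138],"twist": [0,0,0],"claw": 0}
    - {"dp": [3.496,0,0.155],"twist": [0,0,0],"claw": 0}

```text
time_s: 12.78
tool_pos: [411.7, -311.2, 56.8]
orientation: [-3.102, -0.444, -0.077]
contact_force: [-1.1, -0.1, 1.1]
opening: 0.126
```

```bash
python3 - <<'E'
from kin import *
from h import *
avg(4)
t=snapshot("top");s=snapshot("side");cv2.imwrite("pics/t6.png",t);cv2.imwrite("pics/s6.png",s)
for n,im,sd,z in(("top",t,(298,178),33),("side",s,(287,235),33)):
    m=blob(im.min(2)>175,sd,20)
    ct=max(cv2.findContours(m,0,2)[0],key=cv2.contourArea);P=np.array([onz(n,p[0],z)[:2] for p in ct],np.float32);r=cv2.minAreaRect(P)
    print(n,r,BR.inv().apply(np.r_[r[0],0]-BO))
go([tb((-140,37.6,75.8))[:2],tb((-132,37.6,75.8))[:2]])
E
```

```text
t 12.97 P [ 411.97 -311.17   56.84] dP [0.48 0.1  0.02] sd [0.04 0.   0.01] dR [ 0.0001  0.0005 -0.    ] F [-0.09  0.12  0.4 ] [0.43 0.29 0.3 ] M [ 0.053 -0.172  0.014] [0.032 0.135 0.022]
top ((567.5686645507812, -273.0869140625), (45.95309066772461, 47.393531799316406), 14.720155715942383) [ 1.47986606 30.52103238  0.        ]
side ((566.6119995117188, -273.1631164550781), (45.82046127319336, 50.535133361816406), 16.492908477783203) [ 0.54017106 30.71593777  0.        ]
dp [1.998, -0.0, 0.1] tw [-0.0, 0.0, 0.0]
dp [2.797, -0.0, 0.14] tw [-0.0, 0.0, 0.0]
```

Call:
move_arm:
  plan:
    - {"dp": [0.35,0,0.017],"twist": [0,0,0],"claw": 0}
    - {"dp": [0.7,0,0.035],"twist": [0,0,0],"claw": 0}
    - {"dp": [1.05,0,0.052],"twist": [0,0,0],"claw": 0}
    - {"dp": [1.4,0,0.07],"twist": [0,0,0],"claw": 0}
    - {"dp": [1.75,0,0.088],"twist": [0,0,0],"claw": 0}
    - {"dp": [2.1,0,0.105],"twist": [0,0,0],"claw": 0}
    - {"dp": [2.45,0,0.122],"twist": [0,0,0],"claw": 0}
    - {"dp": [2.797,0,0.14],"twist": [0,0,0],"claw": 0}

```text
time_s: 14.08
tool_pos: [438.7, -303.3, 56.8]
orientation: [-3.102, -0.443, -0.078]
contact_force: [-2.4, -0.6, 1.0]
opening: 0.122
```

```bash
python3 - <<'E'
from kin import *
from h import *
avg(4)
t=snapshot("top");s=snapshot("side");cv2.imwrite("pics/t7.png",t);cv2.imwrite("pics/s7.png",s)
for n,im,sd,z in(("top",t,(298,178),33),("side",s,(287,235),33)):
    m=blob(im.min(2)>175,sd,20)
    ct=max(cv2.findContours(m,0,2)[0],key=cv2.contourArea);P=np.array([onz(n,p[0],z)[:2] for p in ct],np.float32);r=cv2.minAreaRect(P)
    print(n,r,BR.inv().apply(np.r_[r[0],0]-BO))
f=lambda im,c:cv2.resize(im[c[1]-40:c[1]+40,c[0]-53:c[0]+27],(400,400),interpolation=3)
cv2.imwrite("pics/c7.png",np.hstack([f(s,(291,244)),f(t,(306,175))]))
E
```

```text
t 14.28 P [ 439.03 -303.29   56.84] dP [0.66 0.14 0.02] sd [0.02 0.01 0.01] dR [ 0.      0.0008 -0.0001] F [-0.25 -0.17  0.49] [0.83 0.38 0.58] M [ 0.047 -0.047 -0.052] [0.045 0.152 0.016]
top ((567.487060546875, -273.4189758300781), (47.030067443847656, 46.71587371826172), 16.636991500854492) [ 1.308488   30.22513749  0.        ]
side ((567.0060424804688, -272.1464538574219), (47.54206085205078, 49.93857955932617), 15.9729585647583) [ 1.20329606 31.58146532  0.        ]
```

View pics/c7.png

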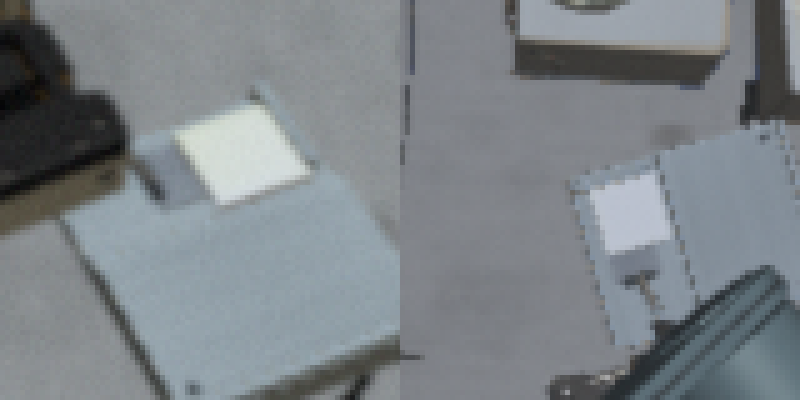

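```bash
python3 - <<'E'
from kin import *
from h import *
go([tb((-132,37.6,77.6))[:2],tb((-132,29,77.6))[:2]])
E
```

```text
dp [0.009, -0.0, -0.18] tw [-0.0, 0.0, 0.0]
dp [0.009, 0.86, -0.18] tw [-0.0, 0.0, 0.0]
```

Call:
move_arm:
  plan:
    - {"dp": [0.009,0,-0.18],"twist": [0,0,0],"claw": 0}
    - {"dp": [0.009,0,-0.18],"twist": [0,0,0],"claw": 0}
    - {"dp": [0.009,0.15,-0.18],"twist": [0,0,0],"claw": 0}
    - {"dp": [0.009,0.3,-0.18],"twist": [0,0,0],"claw": 0}
    - {"dp": [0.009,0.45,-0.18],"twist": [0,0,0],"claw": 0}
    - {"dp": [0.009,0.6,-0.18],"twist": [0,0,0],"claw": 0}
    - {"dp": [0.009,0.75,-0.18],"twist": [0,0,0],"claw": 0}
    - {"dp": [0.009,0.86,-0.18],"twist": [0,0,0],"claw": 0}

```text
time_s: 15.38
tool_pos: [440.8, -311.8, 58.6]
orientation: [-3.102, -0.443, -0.077]
contact_force: [-0.1, 0.9, -1.6]
opening: 0.125
```

```bash
cat >> h.py <<'E'
def tile(tag,thr=175):
    t=snapshot("top");s=snapshot("side");cv2.imwrite(f"pics/t{tag}.png",t);cv2.imwrite(f"pics/s{tag}.png",s)
    import kin
    for n,im,sd,z in(("top",t,(300,178),33),("side",s,(289,237),33)):
        m=blob(im.min(2)>thr,sd,22)
        ct=max(cv2.findContours(m,0,2)[0],key=cv2.contourArea);P=np.array([onz(n,p[0],z)[:2] for p in ct],np.float32);r=cv2.minAreaRect(P)
        print(n,np.round(r[1],1),round(r[2],1),kin.BR.inv().apply(np.r_[r[0],0]-kin.BO).round(1))
    return s,t
E
python3 - <<'E'
from kin import *
from h import *
avg(4);tile(8)
q0=np.array([-.85,.4,1.78,.06,.94,.4])
# flip path: tile angle phi, blade flush with bottom, edge at s
def bladepose(phi,s,roll,ybase=0.,ox=-132):
    c,sn=np.cos(phi),np.sin(phi)
    zA=24 if phi>.304 else 24+2.5*c-8*sn
    A=np.array([4*sn+ybase,zA]);Q=A+s*np.array([c,sn])+2.5*np.array([sn,-c])   # point on tile bottom at s
    # blade top -y edge corner at Q (top surface): turner point (x,-18,zt); blade mean section x~116, top z=-56-2.2+1.6
    T=Ro.from_euler("XY",[roll,-.05]);pt=T.apply([125,-18,-57.2]);
    return np.array([ox,Q[0]-pt[1],Q[1]-pt[2]])
for phi,s,roll in((0,11,0),(.15,11,.15),(.3,12,.3),(.45,13,.45),(.6,15,.6),(.75,18,.75),(.9,21,.85),(1.05,24,.9),(1.2,26,.95)):
    ob=bladepose(phi,s,roll);p,R,o,T=tb(ob,roll);q0,e=ik(p,R,q0)
    print(phi,"ob",ob.round(1),"clear",clear(o,T),"edge bottom z",(ob+Ro.from_euler("XY",[roll,-.05]).apply([150,-18,-60.4]))[1:].round(1),q0.round(2))
E
```

```text
t 15.57 P [ 440.82 -311.78   58.61] dP [ 0.04 -0.1  -0.01] sd [0.02 0.06 0.01] dR [0.0002 0.     0.    ] F [ 0.2   0.51 -1.66] [0.43 0.24 0.52] M [0.019 0.138 0.035] [0.031 0.037 0.028]
top [45.9 47.6] 14.7 [ 0.5 26.   0. ]
side [47.  50.8] 15.1 [-0.3 27.1  0. ]
0 ob [-132.    29.    74.9] clear (np.float64(137.92566681377966), array([-173.,  -65.,  138.])) edge bottom z [11.  22.1] [-0.85  0.39  1.79  0.06  0.94  0.4 ]
0.15 ob [-132.    22.    77.4] clear (np.float64(125.73742070947057), array([-173.,  -80.,  126.])) edge bottom z [12.1 22.5] [-0.9   0.46  1.67  0.11  1.13  0.34]
0.3 ob [-132.    15.5   79.1] clear (np.float64(111.55989167555336), array([-173.,  -93.,  112.])) edge bottom z [14.  23.3] [-0.93  0.55  1.55  0.16  1.31  0.3 ]
0.45 ob [-132.     8.6   81. ] clear (np.float64(96.9300901611752), array([-173., -103.,   97.])) edge bottom z [15.4 25.7] [-0.96  0.64  1.43  0.19  1.49  0.28]
0.6 ob [-132.     2.2   82.6] clear (np.float64(81.52038035937458), array([-173., -111.,   82.])) edge bottom z [17.1 28.8] [-0.98  0.74  1.31  0.22  1.66  0.27]
0.75 ob [-132.    -3.9   83.9] clear (np.float64(65.9938720331323), array([-173., -116.,   66.])) edge bottom z [18.9 33. ] [-1.    0.84  1.19  0.25  1.83  0.28]
0.9 ob [-132.    -8.2   86. ] clear (np.float64(56.98754937164086), array([-173., -118.,   57.])) edge bottom z [19.6 37.6] [-1.01  0.9   1.11  0.27  1.94  0.29]
1.05 ob [-132.   -11.1   89.3] clear (np.float64(54.85871479616616), array([-173., -119.,   55.])) edge bottom z [19.1 42.4] [-1.02  0.94  1.06  0.29  2.    0.29]
1.2 ob [-132.   -15.4   91.6] clear (np.float64(51.77617732643615), array([-173., -121.,   52.])) edge bottom z [17.1 46.2] [-1.02  0.97  1.02  0.3   2.06  0.3 ]
```

```bash
python3 - <<'E'
from kin import *
from h import *
W=[(0,29,77.6),(.15,22,79.4),(.3,15.5,80.5),(.45,8.6,81.5),(.6,2.2,82.8)]
W=np.array(W);u=np.arange(.5,4.01,.5)
G=[tb((-132,np.interp(a,range(5),W[:,1]),np.interp(a,range(5),W[:,2])),np.interp(a,range(5),W[:,0]))[:2] for a in u]
go(G)
E
```

```text
dp [0.004, 0.208, -0.095] tw [0.0749, 0.0, 0.0038]
dp [0.01, 0.416, -0.201] tw [0.1498, 0.0, 0.0075]
dp [0.014, 0.602, -0.282] tw [0.2247, 0.0, 0.0113]
dp [0.018, 0.789, -0.374] tw [0.2996, 0.0, 0.015]
dp [0.023, 1.0, -0.471] tw [0.3745, 0.0, 0.0188]
dp [0.028, 1.215, -0.578] tw [0.4494, 0.0, 0.0225]
dp [0.035, 1.409, -0.71] tw [0.5243, 0.0, 0.0263]
dp [0.042, 1.608, -0.85] tw [0.5992, 0.0, 0.03]
```

Call:
move_arm:
  plan:
    - {"dp": [0.004,0.208,-0.095],"twist": [0.0749,0,0.0038],"claw": 0}
    - {"dp": [0.01,0.416,-0.201],"twist": [0.1498,0,0.0075],"claw": 0}
    - {"dp": [0.014,0.602,-0.282],"twist": [0.2247,0,0.0113],"claw": 0}
    - {"dp": [0.018,0.789,-0.374],"twist": [0.2996,0,0.015],"claw": 0}
    - {"dp": [0.023,1.0,-0.471],"twist": [0.3745,0,0.0188],"claw": 0}
    - {"dp": [0.028,1.215,-0.578],"twist": [0.4494,0,0.0225],"claw": 0}
    - {"dp": [0.035,1.409,-0.71],"twist": [0.5243,0,0.0263],"claw": 0}
    - {"dp": [0.042,1.608,-0.85],"twist": [0.5992,0,0.03],"claw": 0}

```text
time_s: 16.68
tool_pos: [445.5, -327.7, 67.1]
orientation: [-2.516, -0.34, 0.048]
contact_force: [0.1, -0.3, -1.4]
opening: 0.128
```

```bash
python3 - <<'E'
from kin import *
from h import *
avg(4)
t=snapshot("top");s=snapshot("side");cv2.imwrite("pics/t9.png",t);cv2.imwrite("pics/s9.png",s)
f=lambda im,c:cv2.resize(im[c[1]-40:c[1]+40,c[0]-53:c[0]+27],(400,400),interpolation=3)
cv2.imwrite("pics/c9.png",np.hstack([f(s,(291,244)),f(t,(306,175))]))
E
```

```text
t 16.88 P [ 445.24 -328.07   65.97] dP [-0.04 -0.96 -1.17] sd [0.03 0.5  0.35] dR [0.0011 0.0002 0.0011] F [-0.25 -0.23 -2.15] [0.18 0.66 0.58] M [-0.463 -0.008 -0.024] [0.06  0.019 0.017]
```

View pics/c9.png

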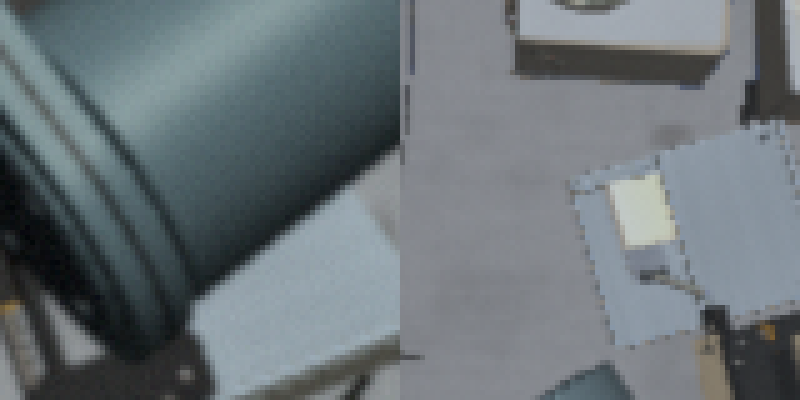

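```bash
python3 - <<'E'
from kin import *
from h import *
W=np.array([(.6,2.2,82.8),(.75,-3.9,83.9),(.85,-8.2,86),(.9,-11.1,89.3),(.95,-15.4,91.6)]);u=np.arange(.5,4.01,.5)
G=[tb((-132,np.interp(a,range(5),W[:,1]),np.interp(a,range(5),W[:,2])),np.interp(a,range(5),W[:,0]))[:2] for a in u]
go(G)
E
```

```text
dp [0.011, 0.079, -0.223] tw [0.0749, 0.0, 0.0038]
dp [0.023, 0.158, -0.456] tw [0.1499, 0.0, 0.0075]
dp [0.034, 0.183, -0.681] tw [0.1998, 0.0, 0.01]
dp [0.046, 0.208, -0.91] tw [0.2497, 0.0, 0.0125]
dp [0.057, 0.189, -1.14] tw [0.2747, 0.0, 0.0138]
dp [0.069, 0.17, -1.371] tw [0.2997, 0.0, 0.015]
dp [0.08, 0.237, -1.602] tw [0.3246, 0.0, 0.0162]
dp [0.092, 0.305, -1.833] tw [0.3496, 0.0, 0.0175]
```

Call:
move_arm:
  plan:
    - {"dp": [0.011,0.079,-0.223],"twist": [0.0749,0,0.0038],"claw": 0}
    - {"dp": [0.023,0.158,-0.456],"twist": [0.1499,0,0.0075],"claw": 0}
    - {"dp": [0.034,0.183,-0.681],"twist": [0.1998,0,0.01],"claw": 0}
    - {"dp": [0.046,0.208,-0.91],"twist": [0.2497,0,0.0125],"claw": 0}
    - {"dp": [0.057,0.189,-1.14],"twist": [0.2747,0,0.0138],"claw": 0}
    - {"dp": [0.069,0.17,-1.371],"twist": [0.2997,0,0.015],"claw": 0}
    - {"dp": [0.08,0.237,-1.602],"twist": [0.3246,0,0.0162],"claw": 0}
    - {"dp": [0.092,0.305,-1.833],"twist": [0.3496,0,0.0175],"claw": 0}

```text
time_s: 17.98
tool_pos: [449.0, -339.6, 81.0]
orientation: [-2.173, -0.283, 0.105]
contact_force: [0.2, 0.1, -1.1]
opening: 0.126
```

```bash
python3 - <<'E'
from kin import *
from h import *
avg(6)
t=snapshot("top");s=snapshot("side");cv2.imwrite("pics/t10.png",t);cv2.imwrite("pics/s10.png",s)
f=lambda im,c:cv2.resize(im[c[1]-30:c[1]+30,c[0]-30:c[0]+30],(400,400),interpolation=3)
cv2.imwrite("pics/c10.png",np.hstack([f(s,(288,238)),f(t,(304,180))]))
W=np.array([(.95,-15.4,91.6),(.95,-45,95)]);
G=[tb((-132,-15.4-30*a,91.6+3.4*a),.95)[:2] for a in np.arange(1,9)/8]
go(G)
E
```

```text
t 18.27 P [ 448.9  -339.63   80.35] dP [ 0.01 -0.15 -0.21] sd [0.03 0.12 0.15] dR [0.0008 0.0001 0.0001] F [-0.22  0.23 -1.54] [0.64 0.31 0.41] M [-0.517 -0.071  0.021] [0.037 0.016 0.038]
dp [0.016, 0.184, -0.33] tw [0.0, 0.0, -0.0]
dp [0.033, 0.367, -0.659] tw [0.0, 0.0, -0.0]
dp [0.049, 0.551, -0.988] tw [0.0, 0.0, -0.0]
dp [0.066, 0.734, -1.318] tw [0.0, 0.0, -0.0]
dp [0.082, 0.918, -1.647] tw [0.0, 0.0, -0.0]
dp [0.099, 1.102, -1.976] tw [0.0, 0.0, -0.0]
dp [0.115, 1.285, -2.306] tw [0.0, 0.0, -0.0]
dp [0.131, 1.469, -2.635] tw [0.0, 0.0, -0.0]
```

View pics/c10.png

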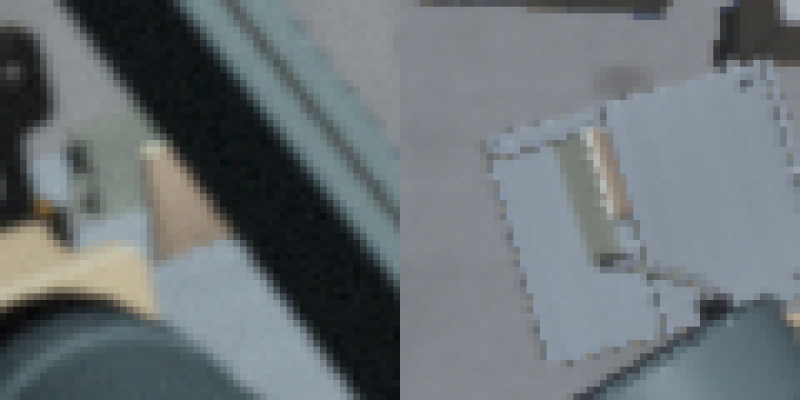

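The tile now stands steeply against the step at top-panel (610,175), backed by the blade. Next I'll push it over.

Call:
move_arm:
  plan:
    - {"dp": [0.016,0.184,-0.33],"twist": [0,0,0],"claw": 0}
    - {"dp": [0.033,0.367,-0.659],"twist": [0,0,0],"claw": 0}
    - {"dp": [0.049,0.551,-0.988],"twist": [0,0,0],"claw": 0}
    - {"dp": [0.066,0.734,-1.318],"twist": [0,0,0],"claw": 0}
    - {"dp": [0.082,0.918,-1.647],"twist": [0,0,0],"claw": 0}
    - {"dp": [0.099,1.102,-1.976],"twist": [0,0,0],"claw": 0}
    - {"dp": [0.115,1.285,-2.306],"twist": [0,0,0],"claw": 0}
    - {"dp": [0.131,1.469,-2.635],"twist": [0,0,0],"claw": 0}

```text
time_s: 19.38
tool_pos: [457.4, -368.6, 84.0]
orientation: [-2.174, -0.282, 0.105]
contact_force: [-0.3, 0.8, -1.3]
opening: 0.127
```

```bash
python3 - <<'E'
from kin import *
from h import *
avg(6)
t=snapshot("top");s=snapshot("side");cv2.imwrite("pics/t11.png",t);cv2.imwrite("pics/s11.png",s)
f=lambda im,c:cv2.resize(im[c[1]-35:c[1]+35,c[0]-35:c[0]+35],(400,400),interpolation=3)
cv2.imwrite("pics/c11.png",np.hstack([f(s,(296,248)),f(t,(310,178))]))
E
```

```text
t 19.68 P [ 457.34 -368.48   83.9 ] dP [ 0.05 -0.19 -0.06] sd [0.06 0.26 0.03] dR [ 0.0001  0.0001 -0.    ] F [-0.06  0.06 -1.03] [0.28 0.33 0.21] M [-0.525 -0.095 -0.003] [0.039 0.019 0.03 ]
```

View pics/c11.png

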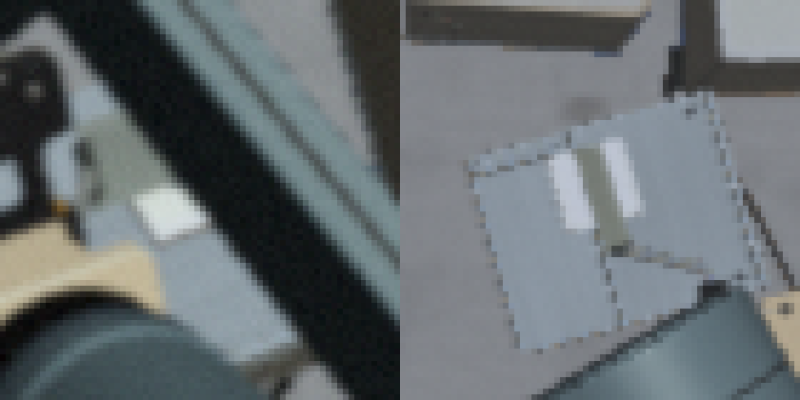

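The tile has flipped and lies on the deck (top panel, 550–640 px), but its near edge overhangs the step by about 8–10 mm. I'll roll level and nudge it fully onto the deck with the blade's side.

```bash
python3 - <<'E'
from kin import *
from h import *
q=np.array([-1.02,.97,1.02,.3,2.06,.3])
L=[((-132,-42,118),.95),((-132,-15,125),.75),((-132,5,127),.56),((-132,22,128),.37),((-132,36,128),.18),((-132,45,125),0)]
for a,r in L: p,R,o,T=tb(a,r);q,e=ik(p,R,q);print(q.round(2),e.round(5))
go([tb(*a)[:2] for a in L])
print();go([tb((-132,40,88),0)[:2]])
E
```

```text
[-1.03  0.99  0.91  0.31  2.15  0.32] 0.0
[-1.01  0.81  1.13  0.25  1.91  0.3 ] 0.0
[-0.98  0.66  1.31  0.21  1.69  0.29] 0.0
[-0.94  0.52  1.48  0.17  1.48  0.31] 0.0
[-0.89  0.4   1.63  0.12  1.26  0.35] 0.0
[-0.84  0.31  1.77  0.05  1.04  0.42] 0.0
dp [0.053, -2.069, -1.06] tw [0.0, 0.0, -0.0]
dp [-0.034, -3.832, 0.689] tw [-0.1997, 0.0, -0.01]
dp [-0.104, -4.814, 2.093] tw [-0.3895, 0.0, -0.0195]
dp [-0.162, -5.565, 3.248] tw [-0.5793, 0.0, -0.029]
dp [-0.208, -6.099, 4.161] tw [-0.769, 0.0, -0.0385]
dp [-0.24, -6.155, 4.808] tw [-0.9488, 0.0, -0.0475]

dp [-0.185, 0.5, 3.695] tw [-0.0, 0.0, 0.0]
```

Call:
move_arm:
  plan:
    - {"dp": [0.053,-2.069,-1.06],"twist": [0,0,0],"claw": 0}
    - {"dp": [-0.034,-3.832,0.689],"twist": [-0.1997,0,-0.01],"claw": 0}
    - {"dp": [-0.104,-4.814,2.093],"twist": [-0.3895,0,-0.0195],"claw": 0}
    - {"dp": [-0.162,-5.565,3.248],"twist": [-0.5793,0,-0.029],"claw": 0}
    - {"dp": [-0.208,-6.099,4.161],"twist": [-0.769,0,-0.0385],"claw": 0}
    - {"dp": [-0.24,-6.155,4.808],"twist": [-0.9488,0,-0.0475],"claw": 0}
    - {"dp": [-0.24,-6.155,4.808],"twist": [-0.9488,0,-0.0475],"claw": 0}
    - {"dp": [-0.24,-6.155,4.808],"twist": [-0.9488,0,-0.0475],"claw": 0}

```text
time_s: 20.78
tool_pos: [437.1, -296.8, 107.8]
orientation: [-3.102, -0.444, -0.08]
contact_force: [0.8, -1.3, -0.6]
opening: 0.128
```

```bash
python3 - <<'E'
from kin import *
from h import *
# cmd is committed at the later (88) goal; compare with intermediate
for i in range(5): snapshot("top")
s=state();R=Ro.from_rotvec(s["orientation"]);print(s["time_s"],"ob",BR.inv().apply(s["tool_pos"]-R.apply([0,0,19])-BO), s["tool_pos"]-tb((-132,45,125))[0])
t=snapshot("top");cv2.imwrite("pics/t12.png",t)
m=blob(t.min(2)>175,(308,178),22);ct=max(cv2.findContours(m,0,2)[0],key=cv2.contourArea)
P=np.array([onz("top",p[0],41)[:2] for p in ct],np.float32);r=cv2.minAreaRect(P);print(r,BR.inv().apply(np.r_[r[0],0]-BO))
E
```

```text
21.025 ob [-132.05328604   43.46264626  124.70186562] [ 0.37274576 -1.4726288  -0.29820093]
((575.3869018554688, -308.7540588378906), (47.33417510986328, 46.695674896240234), 15.768509864807129) [-1.00892712 -5.9080214   0.        ]
```

```bash
python3 - <<'E'
from kin import *
from h import *
rs(*tb((-132,45,125))[:2])
go([tb((-132,48,88),0)[:2]])
G=[tb((-132,48-a,88),0)[:2] for a in(4,8,12,16,20,24,28,33)];print();go(G)
E
```

```text
dp [-0.185, -0.3, 3.695] tw [0.0, 0.0, 0.0]

dp [0.0, 0.4, 0.0] tw [0.0, 0.0, 0.0]
dp [0.0, 0.8, 0.0] tw [0.0, 0.0, 0.0]
dp [0.0, 1.2, 0.0] tw [0.0, 0.0, 0.0]
dp [0.0, 1.6, 0.0] tw [0.0, 0.0, 0.0]
dp [0.0, 2.0, 0.0] tw [0.0, 0.0, 0.0]
dp [0.0, 2.4, 0.0] tw [0.0, 0.0, 0.0]
dp [0.0, 2.8, 0.0] tw [0.0, 0.0, 0.0]
dp [0.0, 3.3, 0.0] tw [0.0, 0.0, 0.0]
```

Call:
move_arm:
  plan:
    - {"dp": [-0.06,-0.3,1.2],"twist": [0,0,0],"claw": 0}
    - {"dp": [-0.13,-0.3,2.6],"twist": [0,0,0],"claw": 0}
    - {"dp": [-0.185,-0.3,3.695],"twist": [0,0,0],"claw": 0}
    - {"dp": [-0.185,-0.3,3.695],"twist": [0,0,0],"claw": 0}
    - {"dp": [-0.185,-0.3,3.695],"twist": [0,0,0],"claw": 0}
    - {"dp": [-0.185,-0.3,3.695],"twist": [0,0,0],"claw": 0}

```text
time_s: 21.82
tool_pos: [435.8, -293.7, 69.5]
orientation: [-3.103, -0.444, -0.078]
contact_force: [-0.5, -0.2, -0.8]
opening: 0.125
```

```bash
python3 - <<'E'
from kin import *
from h import *
s=state();R=Ro.from_rotvec(s["orientation"]);print(s["time_s"],s["contact_force"],"ob",BR.inv().apply(s["tool_pos"]-R.apply([0,0,19])-BO))
E
```

```text
21.825 [-0.53921298 -0.17773176 -0.80794578] ob [-131.77610215   47.62784426   88.4686004 ]
```

Call:
move_arm:
  plan:
    - {"dp": [0,0.4,0],"twist": [0,0,0],"claw": 0}
    - {"dp": [0,0.8,0],"twist": [0,0,0],"claw": 0}
    - {"dp": [0,1.2,0],"twist": [0,0,0],"claw": 0}
    - {"dp": [0,1.6,0],"twist": [0,0,0],"claw": 0}
    - {"dp": [0,2.0,0],"twist": [0,0,0],"claw": 0}
    - {"dp": [0,2.4,0],"twist": [0,0,0],"claw": 0}
    - {"dp": [0,2.8,0],"twist": [0,0,0],"claw": 0}
    - {"dp": [0,3.3,0],"twist": [0,0,0],"claw": 0}

```text
time_s: 22.82
tool_pos: [444.8, -325.3, 69.0]
orientation: [-3.102, -0.444, -0.077]
contact_force: [-0.1, 0.5, -0.4]
opening: 0.126
```

```bash
python3 - <<'E'
from kin import *
from h import *
avg(5)
t=snapshot("top");s=snapshot("side");cv2.imwrite("pics/t13.png",t);cv2.imwrite("pics/s13.png",s)
for n,im,sd in(("top",t,(312,178)),("side",s,(296,250))):
    m=blob(im.min(2)>165,sd,22);ct=max(cv2.findContours(m,0,2)[0],key=cv2.contourArea)
    P=np.array([onz(n,p[0],41)[:2] for p in ct],np.float32);r=cv2.minAreaRect(P);print(n,r,BR.inv().apply(np.r_[r[0],0]-BO))
f=lambda im,c:cv2.resize(im[c[1]-35:c[1]+35,c[0]-35:c[0]+35],(400,400),interpolation=3)
cv2.imwrite("pics/c13.png",np.hstack([f(s,(296,248)),f(t,(310,178))]))
E
```

```text
t 23.07 P [ 444.87 -325.66   69.05] dP [ 0.17 -0.53  0.02] sd [0.14 0.35 0.05] dR [-0.0002  0.0001  0.0002] F [ 0.38  0.32 -0.8 ] [0.31 0.46 0.54] M [-0.017  0.043  0.012] [0.024 0.016 0.007]
top ((582.5421142578125, -332.06683349609375), (48.93705749511719, 47.7606315612793), 15.854487419128418) [ -0.67252051 -30.29181432   0.        ]
side ((582.4343872070312, -332.0872802734375), (51.878211975097656, 50.74846267700195), 16.798343658447266) [ -0.78166141 -30.28125719   0.        ]
```

View pics/c13.png

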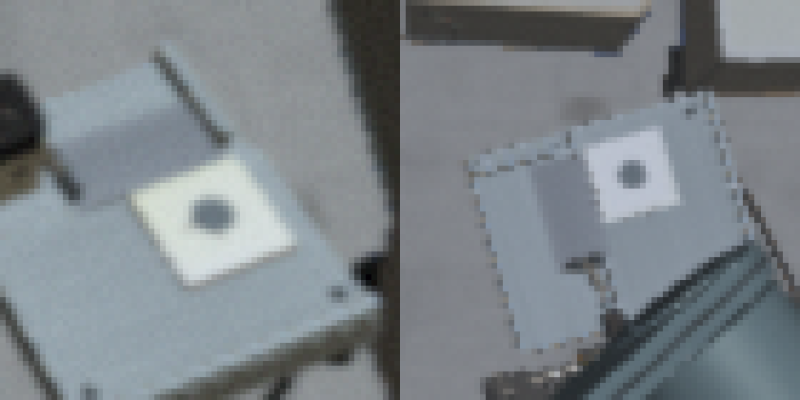

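The tile lies flat on the deck with its grey mark up: side panel (212,215), top panel (632,173), fully clear of the step. Now I'll return the turner.

```bash
python3 - <<'E'
from kin import *
from h import *
go([tb((-132,25,92),0)[:2],tb((-140,25,150),0)[:2],((440,-270,200),tooldown(.35)),((430,-120,210),tooldown(.75)),((421,5.1,200),tooldown(1.16))])
E
```

```text
dp [0.02, -1.0, -0.399] tw [0.0, 0.0, 0.0]
dp [-0.489, -1.0, -6.232] tw [0.0, 0.0, 0.0]
dp [1.747, -5.423, -13.026] tw [0.0016, -0.05, -0.066]
dp [5.036, -20.102, -13.863] tw [0.0116, -0.0491, -0.4659]
dp [7.624, -32.363, -12.732] tw [0.0219, -0.0468, -0.8758]
```

Call:
move_arm:
  plan:
    - {"dp": [0.02,-1.0,-0.4],"twist": [0,0,0],"claw": 0}
    - {"dp": [-0.489,-1.0,-6.2],"twist": [0,0,0],"claw": 0}
    - {"dp": [1.2,-5.4,-11],"twist": [0,-0.02,-0.04],"claw": 0}
    - {"dp": [2.8,-11,-13.2],"twist": [0.004,-0.049,-0.2],"claw": 0}
    - {"dp": [4,-16.5,-13.5],"twist": [0.008,-0.049,-0.37],"claw": 0}
    - {"dp": [5.2,-22,-13.5],"twist": [0.012,-0.049,-0.54],"claw": 0}
    - {"dp": [6.4,-27.5,-13],"twist": [0.017,-0.048,-0.71],"claw": 0}
    - {"dp": [7.624,-32.363,-12.732],"twist": [0.0219,-0.0468,-0.8758],"claw": 0}

```text
time_s: 24.18
tool_pos: [419.8, 7.4, 200.3]
orientation: [2.623, 1.729, 0.001]
contact_force: [0.3, -0.5, -0.7]
opening: 0.124
```

```bash
python3 - <<'E'
from kin import *
from h import *
for i in range(8):snapshot("top")
avg(3)
go([((421,5.1,85),tooldown(1.16)),((421,5.1,72),tooldown(1.16))])
E
```

```text
t 24.73 P [421.16   3.96 200.06] dP [ 0.16 -1.14  0.06] sd [0.01 0.07 0.03] dR [0.0001 0.     0.0024] F [ 0.18 -0.54 -0.86] [0.57 0.62 0.47] M [-0.061 -0.031 -0.003] [0.027 0.021 0.044]
dp [0.001, -0.0, 11.5] tw [-0.0, 0.0, -0.0]
dp [0.001, 0.0, 12.8] tw [-0.0, 0.0, -0.0]
```

Call:
move_arm:
  plan:
    - {"dp": [0,0,5],"twist": [0,0,0],"claw": 0}
    - {"dp": [0,0,9],"twist": [0,0,0],"claw": 0}
    - {"dp": [0,0,12],"twist": [0,0,0],"claw": 0}
    - {"dp": [0.001,0,12.8],"twist": [0,0,0],"claw": 0}
    - {"dp": [0.001,0,12.8],"twist": [0,0,0],"claw": 0}
    - {"dp": [0.001,0,12.8],"twist": [0,0,0],"claw": 0}
    - {"dp": [0.001,0,12.8],"twist": [0,0,0],"claw": 0}
    - {"dp": [0.001,0,12.8],"twist": [0,0,0],"claw": 0}

```text
time_s: 25.72
tool_pos: [421.5, 5.0, 72.7]
orientation: [2.627, 1.721, 0.002]
contact_force: [0.9, 0.9, -0.8]
opening: 0.129
```

```bash
python3 - <<'E'
from kin import *
from h import *
avg(4)
go([((421,5.1,49.5),tooldown(1.16))])
E
```

```text
t 25.93 P [421.19   5.08  72.39] dP [ 0.19 -0.03  0.39] sd [0.1  0.04 0.12] dR [-0.0006  0.0003 -0.0001] F [ 0.12  0.25 -0.81] [0.4  0.25 0.41] M [-0.089 -0.052  0.018] [0.018 0.044 0.015]
dp [-0.0, 0.0, 2.25] tw [-0.0, 0.0, -0.0]
```

Call:
move_arm:
  plan:
    - {"dp": [0,0,0.4],"twist": [0,0,0],"claw": 0}
    - {"dp": [0,0,0.8],"twist": [0,0,0],"claw": 0}
    - {"dp": [0,0,1.2],"twist": [0,0,0],"claw": 0}
    - {"dp": [0,0,1.6],"twist": [0,0,0],"claw": 0}
    - {"dp": [0,0,1.95],"twist": [0,0,0],"claw": 0}
    - {"dp": [0,0,2.25],"twist": [0,0,0],"claw": 0}
    - {"dp": [0,0,2.25],"twist": [0,0,0],"claw": 0}
    - {"dp": [0,0,2.25],"twist": [0,0,0],"claw": 0}

```text
time_s: 26.92
tool_pos: [421.1, 5.1, 49.6]
orientation: [-2.628, -1.722, -0.0]
contact_force: [-0.3, -0.4, -1.1]
opening: 0.131
```

```bash
python3 - <<'E'
from kin import *
from h import *
avg(6)
go([((421,5.1,48.8),tooldown(1.16))])
E
```

```text
t 27.23 P [421.12   5.06  49.69] dP [ 0.12 -0.05  0.19] sd [0.03 0.01 0.02] dR [-0.0002  0.0002 -0.    ] F [-0.34  0.09 -0.61] [0.72 0.46 0.13] M [-0.029 -0.03  -0.001] [0.028 0.037 0.03 ]
dp [-0.0, 0.0, 0.07] tw [-0.0, 0.0, -0.0]
```

Call:
move_arm:
  plan:
    - {"dp": [0,0,0.04],"twist": [0,0,0],"claw": 0}
    - {"dp": [0,0,0.08],"twist": [0,0,0],"claw": 0}
    - {"dp": [0,0,0.08],"twist": [0,0,0],"claw": 0}
    - {"dp": [0,0,0.08],"twist": [0,0,0],"claw": 0}

```text
time_s: 27.72
tool_pos: [421.0, 5.1, 48.8]
orientation: [-2.628, -1.722, -0.0]
contact_force: [-0.2, 0.1, -1.0]
opening: 0.126
```

```bash
python3 - <<'E'
from kin import *
from h import *
avg(5)
E
```

```text
t 27.98 P [421.01   5.08  48.77] dP [ 0.01 -0.02 -0.02] sd [0.01 0.01 0.01] dR [ 0.0001  0.0002 -0.    ] F [ 0.13 -0.25 -1.17] [0.83 0.28 0.72] M [-0.024 -0.041 -0.001] [0.026 0.022 0.019]
```

Call:
move_arm:
  plan:
    - {"dp": [0,0,0.015],"twist": [0,0,0],"claw": 0}
    - {"dp": [0,0,0.02],"twist": [0,0,0],"claw": 1.6}
    - {"dp": [0,0,0.02],"twist": [0,0,0],"claw": 3}
    - {"dp": [0,0,0.02],"twist": [0,0,0],"claw": 6}
    - {"dp": [0,0,0.02],"twist": [0,0,0],"claw": 8}
    - {"dp": [0,0,0.02],"twist": [0,0,0],"claw": 8}
    - {"dp": [0,0,0.02],"twist": [0,0,0],"claw": 8}
    - {"dp": [0,0,0.02],"twist": [0,0,0],"claw": 8}

```text
time_s: 28.98
tool_pos: [421.0, 5.1, 48.6]
orientation: [-2.628, -1.722, -0.0]
contact_force: [-0.5, -0.7, 0.2]
opening: 0.767
```

Call:
move_arm:
  plan:
    - {"dp": [0,0,0],"twist": [0,0,0],"claw": 8}
    - {"dp": [0,0,0],"twist": [0,0,0],"claw": 8}
    - {"dp": [0,0,-2],"twist": [0,0,0],"claw": 8}
    - {"dp": [0,0,-6],"twist": [0,0,0],"claw": 8}
    - {"dp": [0,0,-11],"twist": [0,0,0],"claw": 8}
    - {"dp": [-6,0,-15],"twist": [0,0,0],"claw": 8}
    - {"dp": [-12,0,-17],"twist": [0,0,0],"claw": 8}
    - {"dp": [-18,0,-17],"twist": [0,0,0],"claw": 8}

```text
time_s: 29.98
tool_pos: [352.1, -155.3, 220.2]
orientation: [2.623, 1.722, 0.002]
contact_force: [-0.2, -0.3, -0.2]
opening: 0.86
```

```bash
python3 - <<'E'
from kin import *
from h import *
for i in range(10):snapshot("top")
meas()
t=snapshot("top");s=snapshot("side");cv2.imwrite("pics/t14.png",t);cv2.imwrite("pics/s14.png",s)
c=lambda im,x,y,w,h: cv2.resize(im[y:y+h,x:x+w],(400,300),interpolation=cv2.INTER_CUBIC)
cv2.imwrite("pics/c14.png",np.vstack([np.hstack([c(s,190,140,60,45),c(s,215,215,128,136)]),np.hstack([c(t,180,185,72,54),c(t,280,150,100,75)])]))
# bystander shift: difference image vs start near them
t0=cv2.imread("pics/top0.png").astype(int);s0=cv2.imread("pics/side0.png").astype(int)
for n,a,b,p in(("vial",t,t0,(238,188)),("vial",s,s0,(257,178)),("weight",t,t0,(352,204)),("weight",s,s0,(260,316)),("beaker",t,t0,(368,174)),("beaker",s,s0,(318,328)),("rest+turner",t,t0,(212,212)),("rest+turner",s,s0,(220,165))):
    w=9 if n!="rest+turner" else 22;d=np.abs(a[p[1]-w:p[1]+w,p[0]-w:p[0]+w].astype(int)-b[p[1]-w:p[1]+w,p[0]-w:p[0]+w]).max(2);print(n,"mean",d.mean().round(1),"max",d.max())
E
```

```text
t 30.48 dpos [ -68.62 -157.18  169.15] pos [ 352.4 -152.1  217.9] drot [ 0.0007  0.0005 -0.0033] F [0.13 1.1  0.19] M [-0.041  0.001  0.018] open 79.9 q [-0.701 -0.051  1.889  0.     1.304 -0.293]
vial mean 3.2 max 5
vial mean 3.1 max 9
weight mean 3.2 max 30
weight mean 3.6 max 15
beaker mean 3.0 max 5
beaker mean 3.1 max 9
rest+turner mean 3.0 max 24
rest+turner mean 7.6 max 90
```

View pics/c14.png

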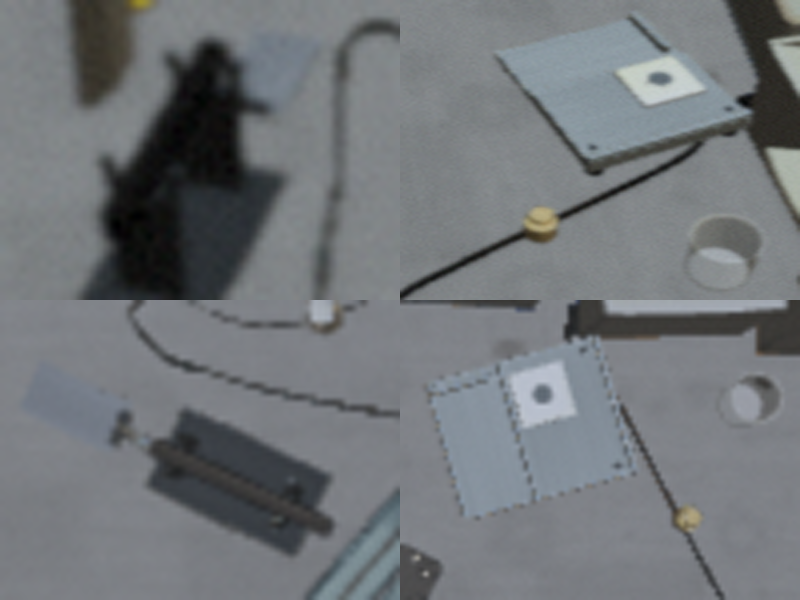

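```bash
python3 -c "
from workcell import *
print(sign_off())"
```

```text
the job is handed in; nothing more can be done
None
```

The tile lies upside down and flat on the upper deck, the turner is back in its rest, and the job was handed in at about 30.5 s. `sign_off` reports no verdict.

**What I did:** I slid the blade under the tile, drew the tile to the step and rolled the wrist to about 0.95 rad. The brass weight stood under the gripper's sweep, so I did not roll further. I finished the tip by pushing the blade edge sideways. The tile landed overhanging the step by roughly 19 mm, so I nudged it fully onto the deck with the side of the blade.

**Last checks:**
- **Tile:** It spans about board y -5 to -55, grey mark up, and both views gave the same position.
- **Turner and rest:** The close crops match the first pictures. The side-view patch changed by up to 90 grey levels; I took this for a finger in view but did not check it.
- **Vial and beaker:** Their patches show only noise.
- **Weight:** Its top-view patch had pixels off by up to 30 levels. It looks unmoved in both crops, but I did not measure it further.
- **Forces:** Readings stayed under about 3 N. They were taken only at the end of each move, so a brief peak could have been missed.

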